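# Make up the job tray for one injector

## Task

Make up the job tray: lay the injector from the bare bench in the two wide forks and the slim reamer in the two narrow forks, each centred on its pair, stand the nozzle upright, tip up, in the recess of the small stand, and lay the large steel nut flat in the wide dish. Leave the thicker reamer and the smaller brass nut, which belong to another engine, where they lie.

Things in the scene. Friction and masses are not known exactly. Their poses are not given: they have to be found in the camera images.
- injector_mid (a point): Rail injector, 181 mm long, whitish, black connector, thin tip; the only one on the bare bench, lying roughly straight away from the robot. Point: middle of its 24 mm wide, 25 mm high, 103 mm long body, 12.5 mm above its underside; grasp and centre it there. y: along it to the connector (75 mm; tip 106 mm the other way). Stub on top of the connector half, 48 mm high. 0.3-0.62 kg. Either way round is right.
- slim_reamer_mid (a point): Slim black hand reamer, 121 mm long, 10 mm thick, flat on the bench, lying roughly straight away from the robot. Point: middle of its length, 5 mm above its underside; y runs along it. Either way round is right. In any of three places in the row of long things right of the tray.
- thick_reamer_mid (a point): Look-alike to leave alone: thicker, longer black hand reamer, 141 mm long, 13 mm thick. Point: middle of its length, 6.5 mm above its underside; y runs along it. In any of three places in the row of long things right of the tray.
- nozzle_mid (a point): Injector nozzle, grey steel, 54 mm tall, 18 mm across, standing on its collar (the lowest 17 mm; thinner above, tip on top). Point: on its axis, 27 mm above its underside; z up to the tip. In any of three places in the row of small parts nearest the robot, right of the tray.
- large_nut_mid (a point): Large union nut, grey steel, 24 mm across flats, 27 mm across corners, 20 mm high, lying flat. Point: its centre, 10 mm above its underside; z is the hole's axis; two of the flats face +x and -x of its frame. In any of three places in the row of small parts nearest the robot, right of the tray.
- small_nut_mid (a point): Look-alike to leave alone: smaller brass-coloured union nut, 19 x 22 x 16 mm, lying flat. Point: its centre, 8 mm above its underside. In any of three places in the row of small parts nearest the robot, right of the tray.
- wide_forks_seat (a point): Wide forks, for the injector: bright steel strip with two upright forks 70 mm apart (60 mm clear between) along x. Point: midway between the forks, level with their floors, 19 mm above the bench; the underside rests at this height. Fork 34 mm wide at its floor, 42 mm at the top, prongs 14 mm high. In an outer lane of a fixed blue tray, 212 x 218 mm, lip 16 mm above the bench.
- narrow_forks_seat (a point): Narrow forks, for the slim reamer: bright steel strip with two upright forks 70 mm apart (60 mm clear between) along x. Point: midway between the forks, level with their floors, 19 mm above the bench; the underside rests at this height. Fork 22 mm wide at its floor, 28 mm at the top, prongs 10 mm high. In the tray's other outer lane, 140 mm from the wide forks (they may be swapped).
- nozzle_stand_seat (a point): Small stand for the nozzle: grey, round, 48 mm across, with a recess 36 mm across and 4 mm deep in its top. Point: centre of the recess floor, 15 mm above the bench (rim 4 mm higher); x along the tray's lanes. In the tray's middle lane, fixed.
- nut_dish_seat (a point): Wide dish for the large nut: grey, round, 66 mm across, lower than the stand, with a recess 54 mm across and 4 mm deep. Point: centre of the recess floor, 9 mm above the bench (rim 4 mm higher); x along the tray's lanes. In the middle lane, fixed, 96 mm from the stand (they may be swapped).
Mind the look-alikes: they are no part of the job. Leave any red look-alike of the part that bears nozzle_mid alone.

How it is judged:
At the end, for the whole second after the job is handed in: Injector in the wide forks, slim reamer in the narrow (15 mm along, 12 mm across, 0.15 rad, fully down); nozzle upright in its stand (11 mm, 0.12 rad); large nut flat in the dish (15 mm); thick reamer and small nut within 20 mm of their places; all at rest (x of injector_mid in the frame of wide_forks_seat between -0.015 and 0.015 m and y of injector_mid in the frame of wide_forks_seat between -0.012 and 0.012 m and z of injector_mid in the frame of wide_forks_seat between 0.006 and 0.019 m and angle between the y axis of injector_mid and the x axis of wide_forks_seat, either way round below 0.15 rad and x of slim_reamer_mid in the frame of narrow_forks_seat between -0.015 and 0.015 m and y of slim_reamer_mid in the frame of narrow_forks_seat between -0.012 and 0.012 m and z of slim_reamer_mid in the frame of narrow_forks_seat between 0 and 0.01 m and angle between the y axis of slim_reamer_mid and the x axis of narrow_forks_seat, either way round below 0.15 rad and horizontal distance between nozzle_mid and nozzle_stand_seat below 0.011 m and z of nozzle_mid in the frame of nozzle_stand_seat between 0.022 and 0.031 m and angle between each of nozzle_mid, large_nut_mid's own z axis and vertical below 0.12 rad and horizontal distance between large_nut_mid and nut_dish_seat below 0.015 m and z of large_nut_mid in the frame of nut_dish_seat between 0.006 and 0.013 m and distance of each of thick_reamer_mid, small_nut_mid from where it was at the start of the episode below 0.02 m and linear speed of each of injector, slim_reamer, nozzle, large_nut below 0.02 m/s); the robot touches nothing.
It fails at once if the thicker reamer was moved by more than 20 mm (distance of thick_reamer_mid from where it was at the start of the episode above 0.02 m).
It fails at once if the smaller brass nut was moved by more than 20 mm (distance of small_nut_mid from where it was at the start of the episode above 0.02 m).
It also fails if it takes over 106 s, if anything falls off the work surface, if the arm or the gripper's body presses on something with over 40 N, if the wrist force passes 120 N, or if a joint passes its speed limit or range.

## Robot

A 6-joint arm with a two-finger parallel gripper is mounted at the origin on a cart in front of the work surface, level with it; the furniture and walls round the work are solid. World frame = base frame: x ahead of the robot, y to its left, z up, the work surface at z = 0. Lengths are in m, angles in rad, forces in N, time in s.
With the tool pointing down it reaches from about 0.35 to 0.875 m from the base axis. Payload 15.5 kg.
Tool frame: the origin (TCP) lies on the centre line of the jaws, within the pads' length; the fingertips stand 17 mm ahead of it and the grasp point (between the pads) lies 2 mm behind it (robot.nose_length is the z of the fingertips in the tool frame, in m); z points along the fingers, y is the direction in which the jaws open and shut (so a half turn about z gives the same grasp; the last joint's range is limited). The gripper opens to 85 mm and grips with 20 to 120 N. Pads are 22 mm wide; open, the fingers measure 114 mm over their backs; the gripper's body (76 mm by 85 mm) begins 54 mm behind the grasp point. The pads swing forward as they close: fully open they stand 13 mm farther back than shut.
Start: joints at [-1.373, 0.494, 1.345, -0, 1.302, -0.096], TCP at [0.181, -0.598, 0.211] pointing down, gripper open.
Joint ranges: [-2.91, 2.91], [-0.82, 2.16], [0.22, 2.67], [-1.22, 4.37], [0.12, 2.79], [-3.08, 3.08]. Speed limits (rad/s): [1.89, 1.89, 2.57, 3.01, 3.01, 3.01].

## Interface

Orientations are given as a unit quaternion [w, x, y, z].
In Python, from station import robot gives the robot as it stands. The module is installed in compiled form; this text tells all that it offers.
- The arm moves only by the tool carry_out, never from a script. Its argument "steps" is a list of rows, each a list of 7 numbers: the shift along the world's x, y, z in m, then the turn, a rotation vector about the world's x, y, z in units of 5 degrees (1.0 is 5 degrees), then the finger opening in m, from 0 to 0.0854. A call has 1 to 5 rows; each row is the pose to reach, as a shift and turn from the pose commanded when the call began; what a row does not reach only later rows make up. A row lasts 1/8 s, in which the tool goes at most 62.5 mm and 10.7 degrees, less where a joint would pass 70% of its speed; a pose out of reach is approached as far as the arm can. A call with a gripper value outside its range is refused whole. The fingers move at their own pace and stop on an object; "squeeze" is the grip in N (left out, the last holds). Time passes only in rows, so rows that repeat a pose let the fingers close. It gives the time, the measured TCP pose, the force and the opening at its end, in the units of the state.
- robot.read_state(): the state, without advancing time (a new reading comes with each control period).
- robot.snapshot(name): name is "scene" or "top" or "wrist"; returns a dict with "frame" (384x512x3 uint8, red, green, blue), "depth" (384x512 float32, m along the optical axis (not along the pixel's ray), 0 where there is no reading), "fx", "fy", "cx", "cy" (pixels), "R" (3x3) and "t" (3): a world point X has camera coordinates R X + t. Camera axes: x right, y down, z forward; pixel columns grow to the right and rows downward; lengths in m; the calibration is good to about 2 mm. The wrist camera is an equidistant fisheye: a pixel r from the principal point sees the ray r / f radians off the axis. A picture is of the moment at which its call begins.
- robot.sign_off(): hands the job in, once; it reports no verdict.
The state is a dict: "clock": time; "qpos": joint angles; "qd": joint speeds; "tau": joint torques, N m; "tool_pos": TCP position; "orientation": TCP orientation; "wrist_force": force on the tool from outside, world axes, zero at the start; "wrist_torque": the same for the moment, N m; "opening": opening from 0.0 (shut) to 1.0 (fully open).
Only numpy, scipy, OpenCV 4.12 (cv2) and the standard library are available. Lean on these libraries where they do the work, as an engineer would, in place of code of your own. Each camera call takes 0.05 s, during which the arm holds its last target.

## Working session

There is one attempt and no reset: what is moved stays moved. The work goes in short steps, Python scripts to look and compute and a tool call to move; the robot and the scene stay as the last step left them, time stands still between calls to the robot, and variables do not carry over. Pictures are saved under pics/ and viewed, and the job is handed in when it is done.

Besides the shell and the picture viewer there is one more tool, called after "Request:" by a JSON object that holds its "op" and its "data", one argument or row to a line. carry_out: Moves the arm, as the interface text tells. Its arguments: {"type":"object","properties":{"steps":{"type":"array"},"squeeze":{"type":"number"}},"required":["steps"]}

```bash
mkdir -p pics
python3 - <<'E'
from station import robot
import cv2,numpy as np
s=robot.read_state();print(s)
for n in("scene","top","wrist"):
    d=robot.snapshot(n);cv2.imwrite(f"pics/{n}0.png",cv2.resize(d["frame"][:,:,::-1],(800,600),interpolation=cv2.INTER_CUBIC))
    np.savez(f"{n}0.npz",**d)
    print(n,d["fx"],d["fy"],d["cx"],d["cy"],d["R"].round(3).tolist(),d["t"].round(3))
E
```

```text
{'clock': 0.0, 'qpos': array([-1.37249154e+00,  4.94184373e-01,  1.34613955e+00, -7.37175791e-06,
        1.30248453e+00, -9.54647878e-02]), 'qd': array([-0.00090725, -0.00047379,  0.00082115, -0.00060512,  0.00063404,
        0.00079953]), 'tau': array([-1.80054751e-03, -8.82150722e+01, -3.83868921e+01, -4.48383962e-04,
        1.00763896e-02,  4.99758767e-05]), 'tool_pos': array([ 0.18092224, -0.59784001,  0.21079667]), 'orientation': array([-6.06912252e-04,  9.89231485e-01,  1.46358122e-01, -3.47930672e-05]), 'wrist_force': array([-0.03752197,  0.04630563,  0.44606254]), 'wrist_torque': array([-0.01116763, -0.02935763, -0.02817507]), 'opening': 1.003593262693714}
scene 423.9556072325465 423.9556072325465 258.09180487458246 189.91142502066495 [[-0.821, -0.57, 0.026], [-0.248, 0.315, -0.916], [0.514, -0.759, -0.4]] [0.372 0.215 0.664]
top 414.4366447667129 414.4366447667129 246.19257683295245 185.79347385626738 [[0.006, -1.0, 0.001], [-0.996, -0.006, -0.093], [0.093, -0.001, -0.996]] [-0.092  0.515  1.006]
wrist 297.3186396354542 297.3186396354542 254.9485468864283 193.45924169150425 [[0.289, -0.957, -0.0], [-0.915, -0.276, 0.294], [-0.282, -0.085, -0.956]] [-0.624 -0.038  0.378]
```

View pics/top0.png

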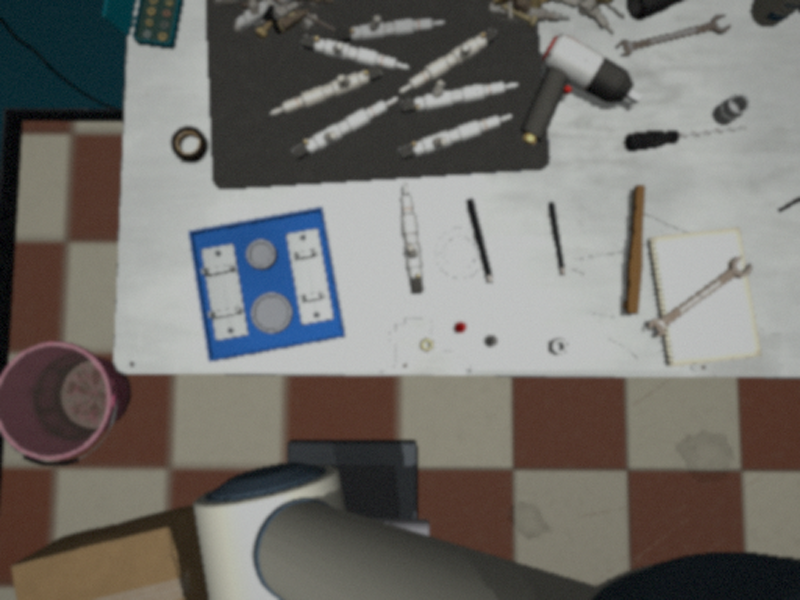

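View pics/scene0.png

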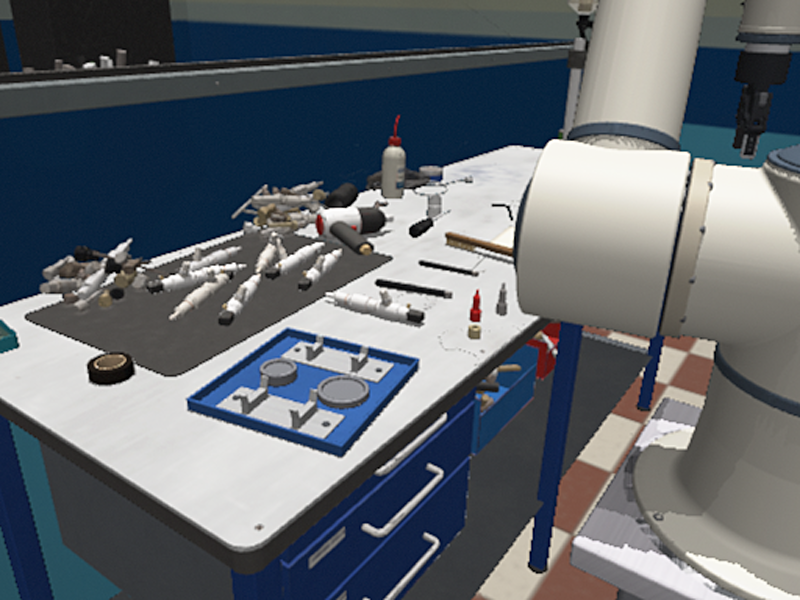

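View pics/wrist0.png

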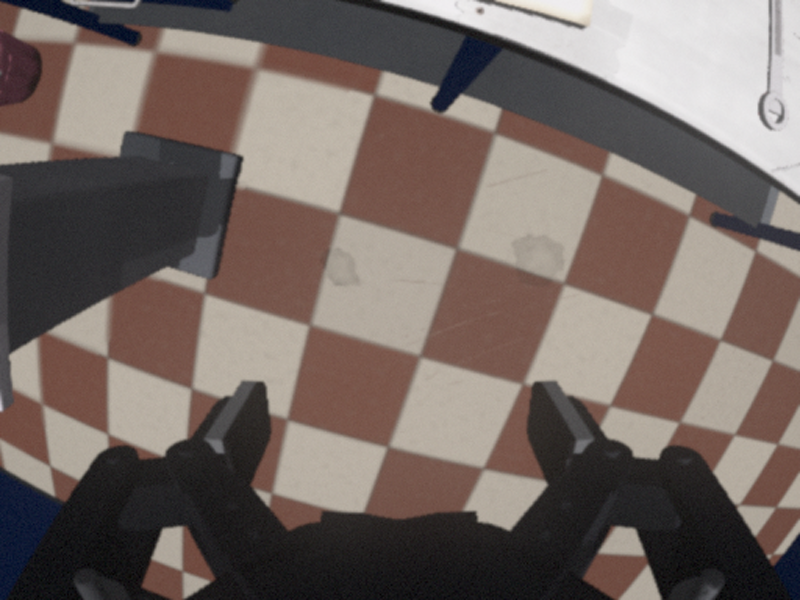

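The top view (800x600 px) shows the tray at about (265,285) with a strip on each side, the stand at (261,253) and the dish at (271,312). The lone injector is at (411,240). The long black rods are at (480,240), longer, and (556,238), shorter. The small parts are a brass nut (426,344), a red nozzle (460,327), a grey nozzle (490,340) and a steel nut (557,346). Next I enlarge both groups to confirm.

```bash
cat > h.py <<'E'
import numpy as np,cv2
def ray(d,u,v,fish=False):
    R,t=np.array(d["R"]),np.array(d["t"])
    if fish:
        x=(u-d["cx"])/d["fx"];y=(v-d["cy"])/d["fy"];r=np.hypot(x,y)
        k=np.sin(r)/r if r>1e-9 else 1
        c=np.array([x*k,y*k,np.cos(r)])
    else: c=np.array([(u-d["cx"])/d["fx"],(v-d["cy"])/d["fy"],1])
    return -R.T@t,R.T@c
def onplane(d,u,v,z,fish=False):
    o,r=ray(d,u,v,fish); return o+r*(z-o[2])/r[2]
def proj(d,X,fish=False):
    c=np.array(d["R"])@np.array(X)+np.array(d["t"])
    if fish:
        a=np.arctan2(np.hypot(c[0],c[1]),c[2]);k=a/np.hypot(c[0],c[1])
        return d["fx"]*c[0]*k+d["cx"],d["fy"]*c[1]*k+d["cy"]
    return d["fx"]*c[0]/c[2]+d["cx"],d["fy"]*c[1]/c[2]+d["cy"]
E
python3 - <<'E'
import numpy as np,cv2
from h import *
d=dict(np.load("top0.npz"));f=d["frame"][:,:,::-1]
c=f[110:240,110:240];cv2.imwrite("pics/tray_crop.png",cv2.resize(c,None,fx=4.6,fy=4.6,interpolation=cv2.INTER_CUBIC))
c=f[110:240,245:385];cv2.imwrite("pics/parts_crop.png",cv2.resize(c,None,fx=4.6,fy=4.6,interpolation=cv2.INTER_CUBIC))
hsv=cv2.cvtColor(f,cv2.COLOR_BGR2HSV)
m=((hsv[...,2]<75)).astype(np.uint8);m[:,:300]=0
n,l,st,ce=cv2.connectedComponentsWithStats(m)
for i in range(1,n):
    x,y,w,h,a=st[i]
    if a>8 and 110<y<235 and x<385:
        p=np.argwhere(l==i)[:,::-1].astype(np.float32)
        r=cv2.minAreaRect(p);print(st[i],ce[i].round(1),r,onplane(d,*ce[i],0.008).round(4))
E
```

```text
[300 129  13  47 137] [305.7 150.6] ((305.8529357910156, 151.9117889404297), (47.2944450378418, 3.152963161468506), 75.96376037597656) [ 0.6082 -0.2392  0.008 ]
[352 131   8  39  81] [355.  148.2] ((355.2567443847656, 150.04054260253906), (38.63376235961914, 2.46598482131958), 80.53767395019531) [ 0.6152 -0.3649  0.008 ]
[312 217   3   3   9] [313. 218.] ((313.0, 218.0), (2.0, 2.0), 90.0) [ 0.4373 -0.2563  0.008 ]
```

View pics/tray_crop.png

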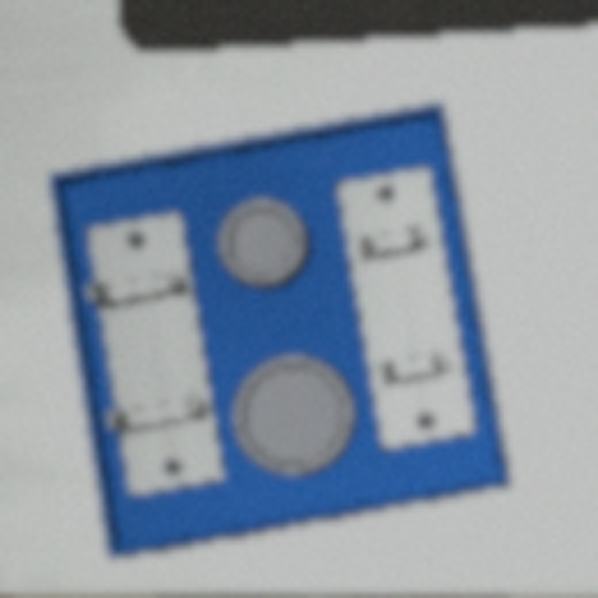

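View pics/parts_crop.png

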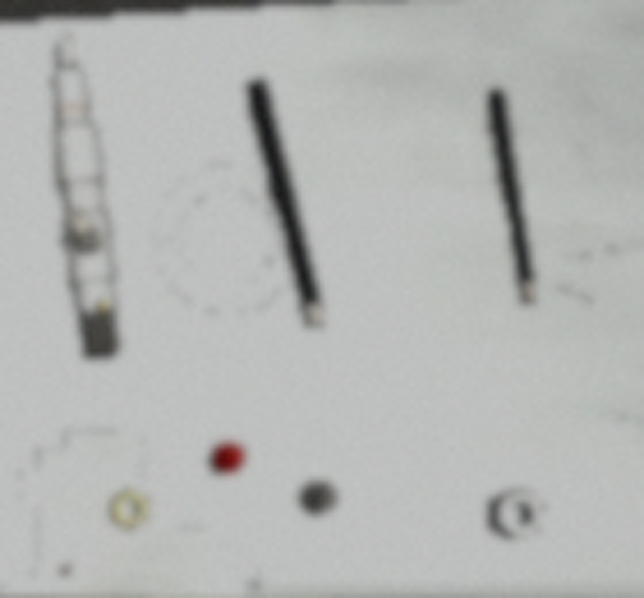

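The crop confirms the fits. The left strip has the wider forks, about 95 px against 65 px for the right one. The small round stand is the far one and the big dish the near one. The lone whitish injector is at crop (85,200). The slim reamer is the shorter, thinner rod at (512,195), and the longer one at (285,200) is the look-alike. The grey nozzle is at (317,497), next to the red look-alike at (227,457). The steel nut is at (512,512), and the smaller brass one at (128,510) stays.

Run:
```python
import numpy as np,cv2
from h import *
d=dict(np.load("top0.npz"));f=d["frame"][:,:,::-1]
P=lambda u,v,z:onplane(d,u,v,z)
T=lambda x,y,z:P(110+(x+.5)/4.6-.5,110+(y+.5)/4.6-.5,z)
Q=lambda x,y,z:P(245+(x+.5)/4.6-.5,110+(y+.5)/4.6-.5,z)
# tray
hsv=cv2.cvtColor(f,cv2.COLOR_BGR2HSV)
m=cv2.inRange(hsv,(100,120,60),(125,255,255));m[:,:110]=0;m[:,240:]=0;m[:110]=0;m[240:]=0
c=max(cv2.findContours(m,0,1)[0],key=cv2.contourArea)
r=cv2.minAreaRect(c);bp=cv2.boxPoints(r)
W=np.array([P(*p,.014)for p in bp]);print("tray",r,W[:,:2].round(4).tolist(),"mean",W.mean(0).round(4))
for i in range(4):
    e=W[(i+1)%4]-W[i];print(np.hypot(*e[:2]).round(4),np.degrees(np.arctan2(e[1],e[0])).round(1))
print("stand",T(263,242,.019).round(4),"dish",T(293,415,.013).round(4))
print("wide screws",T(137,240,.004).round(4),T(172,467,.004).round(4))
print("narrow screws",T(386,193,.004).round(4),T(427,421,.004).round(4))
# fork floors at 19mm
print("wide forks",T(143,297,.019).round(4),T(163,420,.019).round(4))
print("narrow forks",T(395,251,.019).round(4),T(415,377,.019).round(4))
print("inj tip,conn",Q(65,38,.0125).round(4),Q(101,355,.0125).round(4))
print("slim",Q(496,91,.005).round(4),Q(529,303,.005).round(4))
print("thick",Q(257,82,.0065).round(4),Q(314,325,.0065).round(4))
print("nozzle",Q(317,500,.02).round(4),"red",Q(227,460,.02).round(4),"nut",Q(512,513,.015).round(4),"brass",Q(128,511,.01).round(4))
```

```text
tray ((169.6582489013672, 181.68606567382812), (82.58644104003906, 86.4889907836914), 79.87532806396484) [[0.6091, 0.232], [0.6496, 0.0172], [0.4439, -0.0222], [0.4048, 0.1888]] mean [0.5268 0.104  0.014 ]
0.2185 -79.3
0.2095 -169.2
0.2146 100.5
0.2088 11.9
stand [0.5744 0.1114 0.019 ] dish [0.4804 0.094  0.013 ]
wide screws [0.5773 0.1841 0.004 ] [0.452  0.1611 0.004 ]
narrow screws [0.6046 0.0467 0.004 ] [0.4781 0.0219 0.004 ]
wide forks [0.5438 0.176  0.019 ] [0.4769 0.1632 0.019 ]
narrow forks [0.5699 0.0393 0.019 ] [0.5011 0.0273 0.019 ]
inj tip,conn [ 0.6912 -0.1192  0.0125] [ 0.5147 -0.1395  0.0125]
slim [ 0.6647 -0.3598  0.005 ] [ 0.5458 -0.376   0.005 ]
thick [ 0.6685 -0.2264  0.0065] [ 0.5326 -0.257   0.0065]
nozzle [ 0.4364 -0.2556  0.02  ] red [ 0.4576 -0.2072  0.02  ] nut [ 0.4301 -0.3619  0.015 ] brass [ 0.4299 -0.1545  0.01  ]
```

Request:
{"op": "carry_out", "data": {
  "steps": [
    [0.2,0.23,0,0,0,-1,0.085],
    [0.2,0.23,0,0,0,-1,0.085],
    [0.2,0.23,0,0,0,-1,0.085],
    [0.2,0.23,0,0,0,-1,0.085],
    [0.2,0.23,0,0,0,-2,0.085]
  ]
}}

```text
clock: 0.78
tool_pos: [0.3821, -0.3663, 0.2114]
orientation: [-0.0, 0.998, 0.059, 0.0]
wrist_force: [1.1, -1.0, -0.1]
opening: 0.997
```

Request:
{"op": "carry_out", "data": {
  "steps": [
    [0.207,0.237,0,0,0,0,0.06],
    [0.207,0.237,0,0,0,0,0.06],
    [0.207,0.237,0,0,0,0,0.06],
    [0.207,0.237,0,0,0,0,0.06],
    [0.207,0.237,0,0,0,0,0.06]
  ]
}}

```text
clock: 1.4
tool_pos: [0.5877, -0.1311, 0.2113]
orientation: [0.0, 0.998, 0.06, -0.0]
wrist_force: [1.3, -1.7, 0.5]
opening: 0.7
```

Request:
{"op": "carry_out", "data": {
  "steps": [
    [0,0,-0.05,0,0,0,0.06],
    [0,0,-0.05,0,0,0,0.06],
    [0,0,-0.05,0,0,0,0.06]
  ]
}}

```text
clock: 1.78
tool_pos: [0.5866, -0.1336, 0.1626]
orientation: [0.0, 0.998, 0.059, 0.0]
wrist_force: [-0.4, 0.1, 0.6]
opening: 0.706
```

```bash
cat > look.py <<'E'
import sys
from station import robot
import cv2,numpy as np
from h import *
s=robot.read_state();o=s["orientation"]
w,x,y,z=o
yd=np.array([2*(x*y-w*z),1-2*(x*x+z*z)])
print("t",s["clock"],"tcp",s["tool_pos"].round(4),"jaw",np.degrees(np.arctan2(*yd[::-1]))%180,"op",s["opening"],"F",s["wrist_force"].round(1))
for n in sys.argv[2:]:
    d=robot.snapshot(n);k=f"{n}{sys.argv[1]}"
    cv2.imwrite(f"pics/{k}.png",cv2.resize(d["frame"][:,:,::-1],(800,600),interpolation=cv2.INTER_CUBIC));np.savez(k+".npz",**d)
E
python3 look.py 1 wrist
```

```text
t 1.775 tcp [ 0.5866 -0.1336  0.1626] jaw 96.78437136536492 op 0.7063520674430299 F [-0.4  0.1  0.6]
```

View pics/wrist1.png

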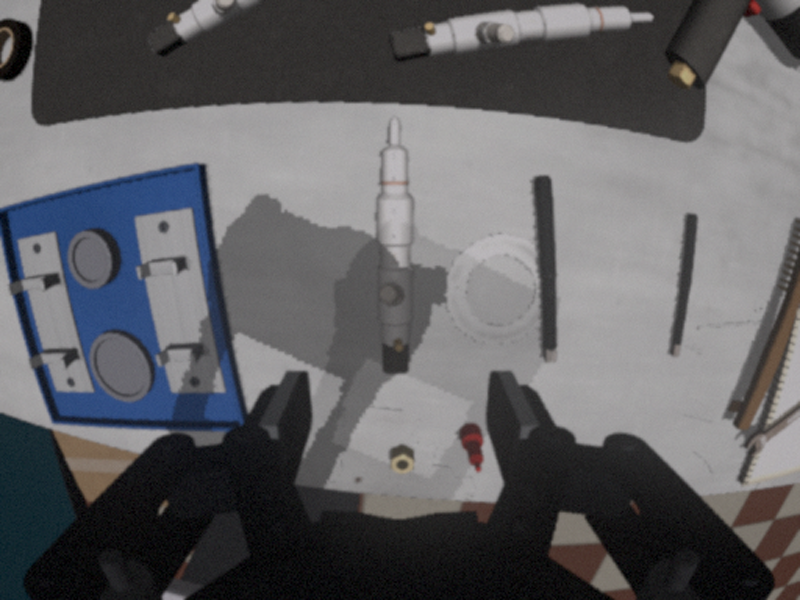

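The wrist view shows the injector between the fingers. Its tip is at (394,120), its connector end at (396,372) and the stub at (391,292). I cross-check these with a ray cast.

Run:
```python
import numpy as np
from h import *
d=dict(np.load("wrist1.npz"))
P=lambda x,y,z:onplane(d,(x+.5)*.64-.5,(y+.5)*.64-.5,z,True).round(4)
print("tip,conn",P(394,119,.0125),P(396,372,.012))
print("slim",P(691,215,.005),P(675,353,.005),"thick",P(541,178,.006),P(549,358,.006))
print("stand",P(94,258,.019),"dish",P(122,366,.013),"brass",P(402,462,.012))
print("narrow screws",P(163,227,.004),P(195,382,.004),"wide screws",P(37,248,.004),P(70,382,.004))
```

```text
tip,conn [ 0.6899 -0.118   0.0125] [ 0.511  -0.1403  0.012 ]
slim [ 0.6618 -0.3573  0.005 ] [ 0.5456 -0.3761  0.005 ] thick [ 0.6651 -0.2242  0.006 ] [ 0.5319 -0.2574  0.006 ]
stand [0.5753 0.1053 0.019 ] dish [0.4822 0.0894 0.013 ] brass [ 0.4288 -0.1547  0.012 ]
narrow screws [0.6009 0.0478 0.004 ] [0.4744 0.0229 0.004 ] wide screws [0.575  0.1853 0.004 ] [0.4482 0.1625 0.004 ]
```

Request:
{"op": "carry_out", "data": {
  "steps": [
    [-0.001,0,-0.06,0,0,0,0.06],
    [-0.001,0,-0.1,0,0,0,0.06],
    [-0.001,0,-0.125,0,0,0,0.06],
    [-0.001,0,-0.14,0,0,0,0.05],
    [-0.001,0,-0.14,0,0,0,0.05]
  ]
}}

```text
clock: 2.45
tool_pos: [0.5857, -0.1333, 0.0217]
orientation: [0.0, 0.998, 0.059, 0.0]
wrist_force: [0.3, -0.2, 0.7]
opening: 0.582
```

Request:
{"op": "carry_out", "data": {
  "steps": [
    [0,0,0,0,0,0,0.015],
    [0,0,0,0,0,0,0.015],
    [0,0,0,0,0,0,0.015],
    [0,0,0,0,0,0,0.015],
    [0,0,0,0,0,0,0.015]
  ],
  "squeeze": 50
}}

```text
clock: 3.08
tool_pos: [0.5856, -0.1328, 0.0214]
orientation: [0.0, 0.998, 0.06, 0.0]
wrist_force: [0.1, -0.5, 0.0]
opening: 0.176
```

```bash
python3 look.py 2 wrist
```

```text
t 3.075 tcp [ 0.5856 -0.1328  0.0214] jaw 96.83541161572793 op 0.17594710284699966 F [ 0.1 -0.5  0. ]
```

View pics/wrist2.png

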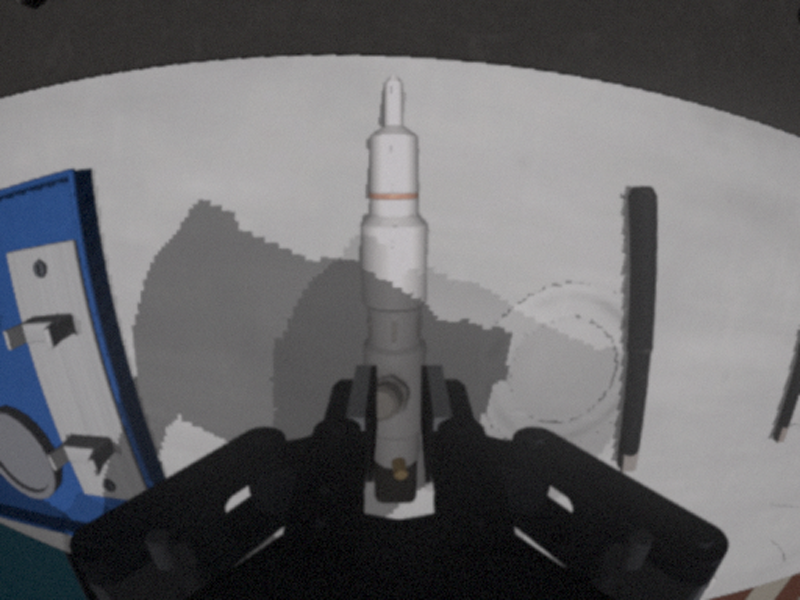

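The view shows the fingers (375/425, 390) against the injector sides, but the opening equals the 15 mm I commanded. I close further to find true contact.

Request:
{"op": "carry_out", "data": {
  "steps": [
    [0,0,0,0,0,0,0.0],
    [0,0,0,0,0,0,0.0],
    [0,0,0,0,0,0,0.0]
  ],
  "squeeze": 50
}}

```text
clock: 3.5
tool_pos: [0.5856, -0.1329, 0.0213]
orientation: [-0.0, 0.998, 0.06, -0.0]
wrist_force: [-0.0, -0.1, -0.1]
opening: -0.001
```

```bash
python3 look.py 3 wrist scene top
```

```text
t 3.5 tcp [ 0.5856 -0.1329  0.0213] jaw 96.83220311329725 op -0.0006766657454813092 F [-0.  -0.1 -0.1]
```

View pics/wrist3.png

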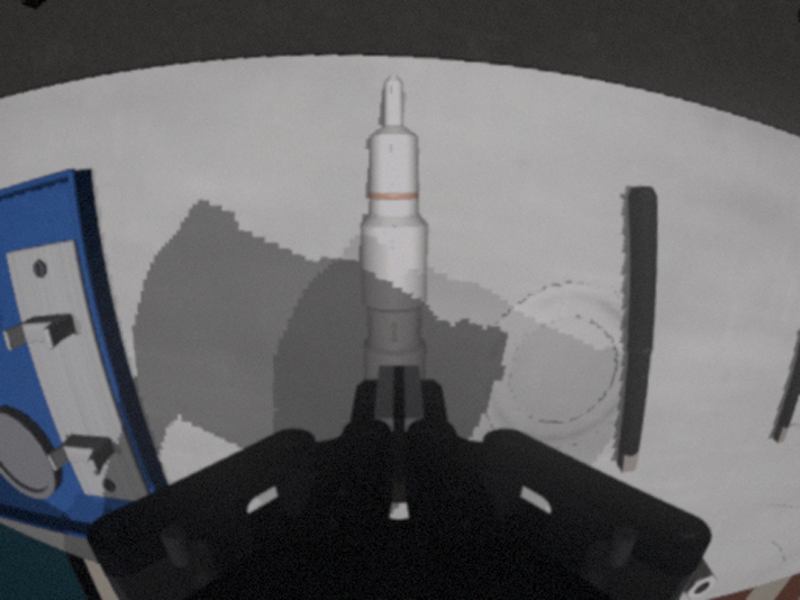

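View pics/scene3.png

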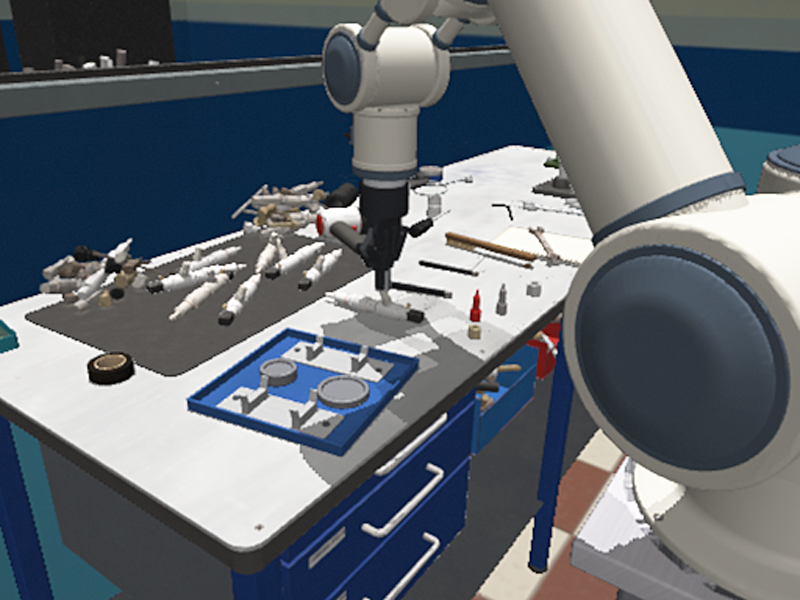

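Run:
```python
import numpy as np,cv2
from station import robot
from h import *
print(robot.nose_length)
d=dict(np.load("scene3.npz"))
for z in(0.0,.0043,.0213,.0233,.05):print(z,np.array(proj(d,[.5856,-.1329,z])).round(1))
u0,v0=205,140
c=d["frame"][v0:v0+80,u0:u0+90,::-1];cv2.imwrite("pics/crop3.png",cv2.resize(c,None,fx=7,fy=7,interpolation=cv2.INTER_NEAREST))
R,t=d["R"],d["t"]
dp=d["depth"]
for v in range(170,205,3):
    row=[]
    for u in range(236,256,3):
        z=dp[v,u];cc=np.array([(u-d["cx"])/d["fx"]*z,(v-d["cy"])/d["fy"]*z,z]);X=R.T@(cc-t);row.append(tuple((X*1000).round().astype(int)))
    print(v,row)
```

```text
0.017
0.0 [244.8 201. ]
0.0043 [244.9 199.4]
0.0213 [245.  193.3]
0.0233 [245.  192.5]
0.05 [245.1 182.6]
170 [(np.int64(590), np.int64(-101), np.int64(92)), (np.int64(581), np.int64(-101), np.int64(94)), (np.int64(569), np.int64(-97), np.int64(98)), (np.int64(567), np.int64(-107), np.int64(96)), (np.int64(570), np.int64(-123), np.int64(90)), (np.int64(577), np.int64(-144), np.int64(82)), (np.int64(18), np.int64(648), np.int64(453))]
173 [(np.int64(714), np.int64(-263), np.int64(4)), (np.int64(712), np.int64(-275), np.int64(1)), (np.int64(586), np.int64(-119), np.int64(80)), (np.int64(576), np.int64(-118), np.int64(82)), (np.int64(575), np.int64(-130), np.int64(79)), (np.int64(682), np.int64(-294), np.int64(2)), (np.int64(680), np.int64(-306), np.int64(0))]
176 [(np.int64(704), np.int64(-251), np.int64(1)), (np.int64(697), np.int64(-256), np.int64(2)), (np.int64(587), np.int64(-121), np.int64(71)), (np.int64(577), np.int64(-121), np.int64(73)), (np.int64(575), np.int64(-130), np.int64(71)), (np.int64(672), np.int64(-280), np.int64(0)), (np.int64(664), np.int64(-283), np.int64(1))]
17
[... 2273 characters left out ...]
int64(555), np.int64(-128), np.int64(21))]
200 [(np.int64(605), np.int64(-122), np.int64(1)), (np.int64(600), np.int64(-128), np.int64(0)), (np.int64(586), np.int64(-121), np.int64(7)), (np.int64(575), np.int64(-119), np.int64(11)), (np.int64(565), np.int64(-118), np.int64(14)), (np.int64(558), np.int64(-120), np.int64(16)), (np.int64(553), np.int64(-125), np.int64(15))]
203 [(np.int64(595), np.int64(-108), np.int64(1)), (np.int64(589), np.int64(-114), np.int64(1)), (np.int64(582), np.int64(-116), np.int64(2)), (np.int64(576), np.int64(-121), np.int64(1)), (np.int64(570), np.int64(-125), np.int64(2)), (np.int64(560), np.int64(-124), np.int64(5)), (np.int64(553), np.int64(-127), np.int64(6))]
```

View pics/crop3.png

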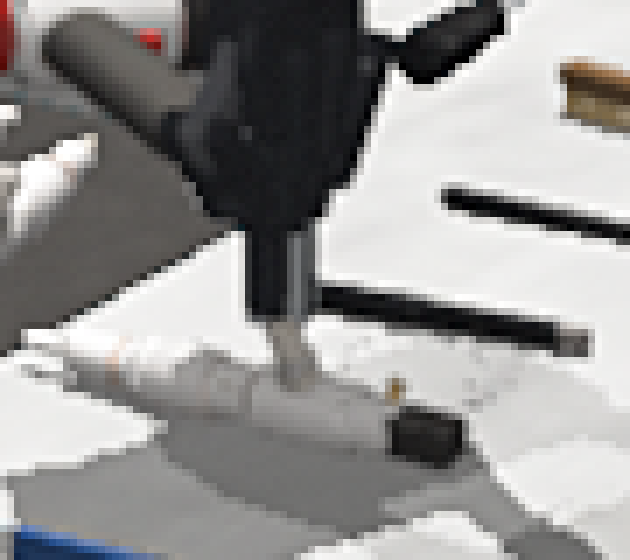

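The scene depth puts the shut fingertips at about z = 45 mm, with the body underneath them. The TCP reading implies 4 mm. I check this against wrist depth before going on.

Run:
```python
import numpy as np,cv2
from h import *
for n,tcp in(("wrist1",[.5866,-.1336,.1626]),("wrist3",[.5856,-.1329,.0213])):
    d=dict(np.load(n+".npz"));dp=d["depth"]
    print(n,"cam",(-d["R"].T@d["t"]).round(4))
    def X(x,y):
        u=int(x*.64);v=int(y*.64);o,r=ray(d,u,v,True);c=d["R"]@r
        return (o+r*dp[v,u]/c[2]).round(4),dp[v,u].round(3)
    pts=[(200,300),(450,250),(395,180),(300,385),(500,385)] if n=="wrist1" else [(470,250),(392,260),(250,150),(388,378),(410,378),(388,395),(410,410)]
    for p in pts:print(p,X(*p))
s=dict(np.load("top3.npz"));
```

```text
wrist1 cam [ 0.6602 -0.1243  0.3244]
(200, 300) (array([0.5465, 0.0151, 0.0043]), np.float32(0.334))
(450, 250) (array([ 0.604 , -0.1684, -0.0008]), np.float32(0.329))
(395, 180) (array([ 0.6495, -0.1228,  0.0208]), np.float32(0.293))
(300, 385) (array([ 0.5921, -0.102 ,  0.1988]), np.float32(0.139))
(500, 385) (array([ 0.6001, -0.1626,  0.2004]), np.float32(0.137))
wrist3 cam [ 0.6592 -0.1236  0.1831]
(470, 250) (array([ 0.6282, -0.1562, -0.0016]), np.float32(0.187))
(392, 260) (array([ 0.6256, -0.1249,  0.0231]), np.float32(0.163))
(250, 150) (array([ 0.6595, -0.0636, -0.0008]), np.float32(0.174))
(388, 378) (array([ 0.5948, -0.1279,  0.0526]), np.float32(0.144))
(410, 378) (array([ 0.5957, -0.1347,  0.0528]), np.float32(0.144))
(388, 395) (array([ 0.5954, -0.1281,  0.0651]), np.float32(0.132))
(410, 410) (array([ 0.5956, -0.1342,  0.0731]), np.float32(0.124))
```

The wrist camera puts the bench at z≈0 but the shut fingertips at about 44–47 mm. So the tips sit about 22–25 mm behind the reported TCP, not 17 mm ahead, and my grasp closed above the body. I will use the measured offset, descend in stages and check force and depth.

Request:
{"op": "carry_out", "data": {
  "steps": [
    [0,0,0,0,0,0,0.05],
    [0,0,0,0,0,0,0.05],
    [0,0,0,0,0,0,0.05],
    [0,0,-0.015,0,0,0,0.045],
    [0,0,-0.025,0,0,0,0.04]
  ]
}}

```text
clock: 4.28
tool_pos: [0.5851, -0.1327, -0.0049]
orientation: [-0.0, 0.998, 0.06, -0.0]
wrist_force: [-0.2, -0.7, 0.3]
opening: 0.468
```

```bash
python3 look.py 4 wrist scene
python3 - <<'E'
import numpy as np,cv2
d=dict(np.load("scene4.npz"));u0,v0=205,140
cv2.imwrite("pics/crop4.png",cv2.resize(d["frame"][v0:v0+80,u0:u0+90,::-1],None,fx=7,fy=7,interpolation=cv2.INTER_NEAREST))
R,t,dp=d["R"],d["t"],d["depth"]
for v in range(180,206,2):
    row=[]
    for u in range(234,254,3):
        z=dp[v,u];X=R.T@(np.array([(u-d["cx"])/d["fx"]*z,(v-d["cy"])/d["fy"]*z,z])-t);row.append([int(a) for a in (X*1000).round()])
    print(v,row)
E
```

```text
t 4.275 tcp [ 0.5851 -0.1327 -0.0049] jaw 96.83087193402925 op 0.4682960476228448 F [-0.2 -0.7  0.3]
180 [[583, -84, 73], [570, -79, 78], [568, -89, 76], [570, -103, 71], [596, -151, 48], [585, -148, 52], [579, -153, 52]]
182 [[583, -84, 68], [571, -81, 72], [569, -90, 70], [569, -102, 66], [596, -151, 43], [588, -153, 45], [579, -153, 47]]
184 [[579, -80, 66], [571, -81, 67], [565, -85, 68], [571, -105, 59], [580, -129, 49], [588, -153, 39], [578, -151, 42]]
186 [[665, -191, 1], [581, -94, 55], [577, -100, 54], [574, -108, 52], [576, -123, 47], [589, -154, 33], [577, -151, 37]]
188 [[655, -178, 2], [586, -100, 47], [573, -96, 51], [573, -107, 48], [576, -123, 41], [586, -151, 29], [578, -152, 31]]
190 [[614, -125, 25], [586, -100, 41], [575, -98, 45], [571, -105, 44], [576, -124, 36], [571, -130, 35], [578, -153, 25]]
192 [[611, -121, 22], [585, -100, 36], [577, -101, 38], [573, -108, 37], [575, -122, 31], [569, -127, 31], [577, -151, 21]]
194 [[609, -119, 18], [586, -101, 30], [576, -100, 33], [573, -108, 31], [576, -124, 25], [569, -127, 26], [564, -132, 26]]
196 [[606, -115, 15], [587, -102, 24], [577, -100, 28], [572, -107, 27], [576, -124, 20], [567, -125, 22], [559, -126, 24]]
198 [[610, -119, 6], [588, -103, 18], [582, -107, 19], [572, -106, 22], [572, -119, 17], [564, -121, 19], [557, -123, 20]]
200 [[609, -118, 2], [603, -123, 1], [599, -130, 0], [582, -121, 8], [573, -120, 11], [564, -120, 14], [555, -121, 16]]
202 [[601, -108, 2], [594, -112, 3], [591, -120, 0], [585, -124, 1], [578, -128, 1], [565, -122, 7], [555, -121, 11]]
204 [[596, -101, 1], [591, -107, 0], [582, -108, 2], [577, -113, 2], [570, -116, 3], [564, -120, 3], [559, -127, 2]]
```

View pics/crop4.png

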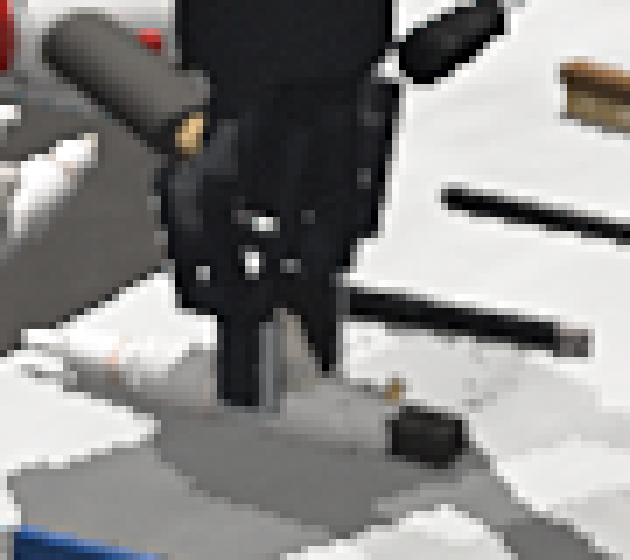

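View pics/wrist4.png

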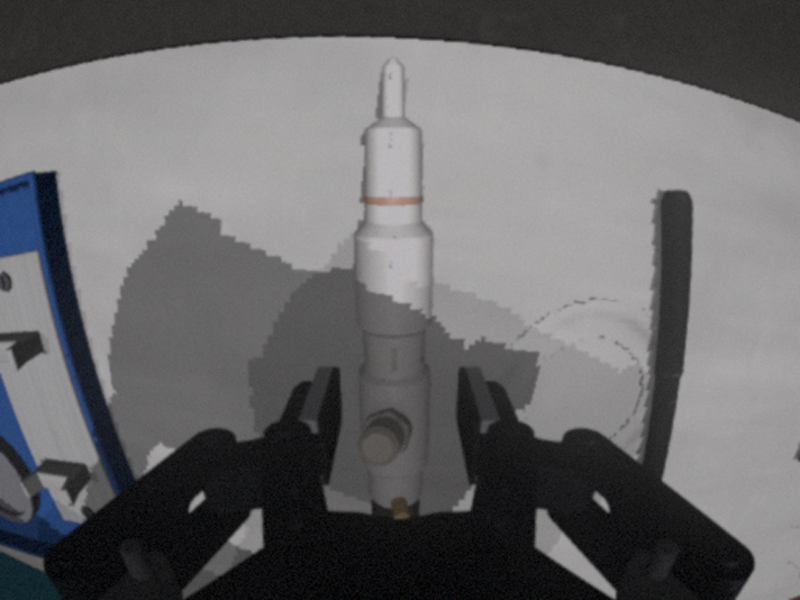

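The fingertips now straddle the body, with the tip at about z = 18 mm for TCP -5 mm, so the offset is about +22 mm. I descend the remaining 11 mm and close.

Request:
{"op": "carry_out", "data": {
  "steps": [
    [0,0,-0.006,0,0,0,0.04],
    [0,0,-0.011,0,0,0,0.04],
    [0,0,-0.011,0,0,0,0.025],
    [0,0,-0.011,0,0,0,0.005],
    [0,0,-0.011,0,0,0,0.005]
  ],
  "squeeze": 50
}}

```text
clock: 5.0
tool_pos: [0.5855, -0.1329, -0.0146]
orientation: [0.0, 0.998, 0.06, 0.0]
wrist_force: [-0.1, 0.4, -3.2]
opening: 0.27
```

Request:
{"op": "carry_out", "data": {
  "steps": [
    [0,0,0,0,0,0,0.005],
    [0,0,0,0,0,0,0.005],
    [0,0,0,0,0,0,0.005]
  ]
}}

```text
clock: 5.38
tool_pos: [0.5855, -0.1329, -0.0146]
orientation: [0.0, 0.998, 0.06, -0.0]
wrist_force: [-1.1, 0.0, -3.4]
opening: 0.277
```

Gripped at 23.7 mm, which matches the 24 mm body. Lifting.

Request:
{"op": "carry_out", "data": {
  "steps": [
    [0,0,0.03,0,0,0,0.005],
    [0,0,0.06,0,0,0,0.005],
    [0,0,0.1,0,0,0,0.005],
    [0,0,0.1,0,0,0,0.005]
  ]
}}

```text
clock: 5.88
tool_pos: [0.5873, -0.1334, 0.0881]
orientation: [0.001, 0.998, 0.06, 0.002]
wrist_force: [0.5, 0.0, -3.9]
opening: 0.273
```

Request:
{"op": "carry_out", "data": {
  "steps": [
    [-0.012,0.05,0,0,0,0.2,0.005],
    [-0.025,0.1,0,0,0,0.4,0.005],
    [-0.037,0.15,0,0,0,0.6,0.005],
    [-0.049,0.2,0,0,0,0.8,0.005],
    [-0.061,0.25,0,0,0,0.8,0.005]
  ]
}}

```text
clock: 6.5
tool_pos: [0.5234, 0.1186, 0.0843]
orientation: [-0.0, 0.996, 0.094, -0.001]
wrist_force: [0.8, 0.4, -3.9]
opening: 0.27
```

Request:
{"op": "carry_out", "data": {
  "steps": [
    [-0.006,0.03,0,0,0,0,0.005],
    [-0.0125,0.055,0,0,0,0,0.005],
    [-0.0125,0.055,0,0,0,0,0.005],
    [-0.0125,0.055,0,0,0,0,0.005]
  ]
}}

```text
clock: 7.0
tool_pos: [0.5118, 0.1717, 0.0847]
orientation: [0.0, 0.996, 0.094, -0.0]
wrist_force: [-0.8, 0.3, -3.9]
opening: 0.273
```

```bash
python3 look.py 5 wrist scene
```

```text
t 7.0 tcp [0.5118 0.1717 0.0847] jaw 100.8444460764722 op 0.27278473111436347 F [-0.8  0.3 -3.9]
```

View pics/wrist5.png

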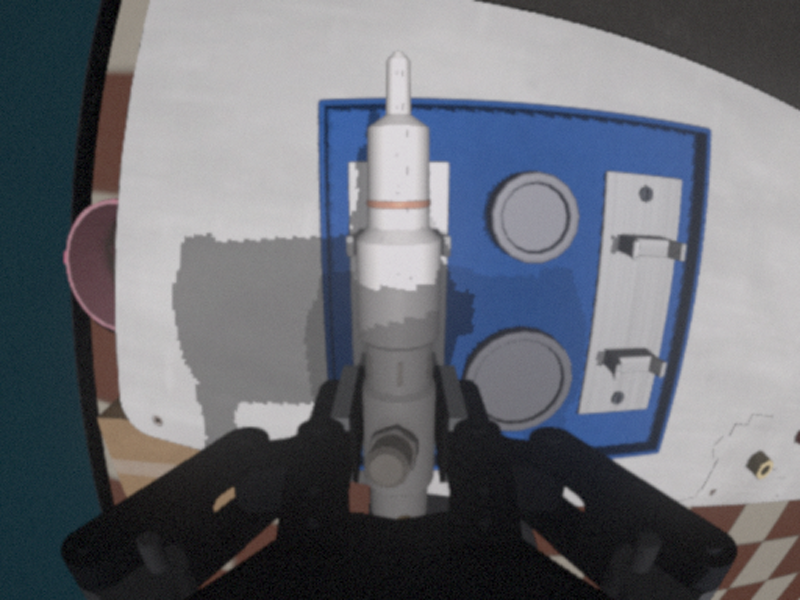

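View pics/scene5.png

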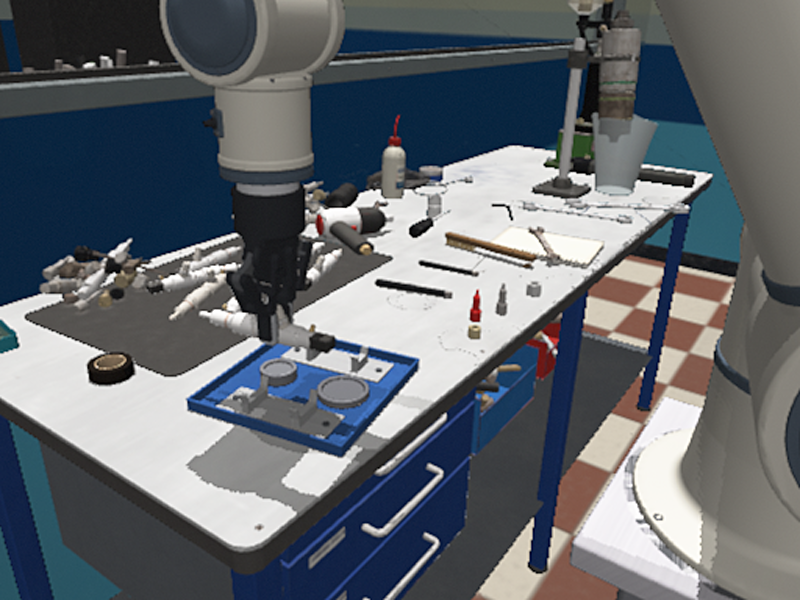

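The injector hangs centred over the wide forks. The far fork's prongs are at (350,243) and (450,243) and the injector axis is at x≈399. I use this view to refine all four seats.

Run:
```python
import numpy as np
from h import *
d=dict(np.load("wrist5.npz"))
P=lambda x,y,z:onplane(d,(x+.5)*.64-.5,(y+.5)*.64-.5,z,True).round(4)
print("far wide prong tops",P(350,241,.033),P(450,241,.033))
print("narrow screws",P(646,193,.004),P(617,397,.004),"prong tops far",P(615,240,.029),P(683,248,.029),"near",P(602,354,.029),P(663,366,.029))
print("stand L/R/T/B",[P(*q,.019) for q in((489,217),(578,217),(534,172),(534,262))],"dish",[P(*q,.013) for q in((466,378),(572,376),(520,329),(520,429))])
```

```text
far wide prong tops [0.5453 0.2016 0.033 ] [0.554  0.1558 0.033 ]
narrow screws [0.602  0.0455 0.004 ] [0.475  0.0218 0.004 ] prong tops far [0.5722 0.0714 0.029 ] [0.5781 0.0277 0.029 ] near [0.5107 0.0588 0.029 ] [0.5096 0.0148 0.029 ]
stand L/R/T/B [array([0.5678, 0.1372, 0.019 ]), array([0.5784, 0.0908, 0.019 ]), array([0.595 , 0.1195, 0.019 ]), array([0.5503, 0.1085, 0.019 ])] dish [array([0.4774, 0.1269, 0.013 ]), array([0.4886, 0.064 , 0.013 ]), array([0.5115, 0.1042, 0.013 ]), array([0.4489, 0.0852, 0.013 ])]
```

Request:
{"op": "carry_out", "data": {
  "steps": [
    [0.002,0,-0.03,0,0,0,0.005],
    [0.002,0,-0.055,0,0,0,0.005],
    [0.002,0,-0.07,0,0,0,0.005],
    [0.002,0,-0.078,0,0,0,0.005],
    [0.002,0,-0.079,0,0,0,0.005]
  ]
}}

```text
clock: 7.72
tool_pos: [0.5142, 0.172, 0.0063]
orientation: [0.0, 0.996, 0.094, -0.0]
wrist_force: [0.0, 0.6, -3.3]
opening: 0.271
```

```bash
python3 look.py 6 wrist
```

```text
t 7.725 tcp [0.5142 0.172  0.0063] jaw 100.8164464062399 op 0.27123973545043134 F [ 0.   0.6 -3.3]
```

View pics/wrist6.png

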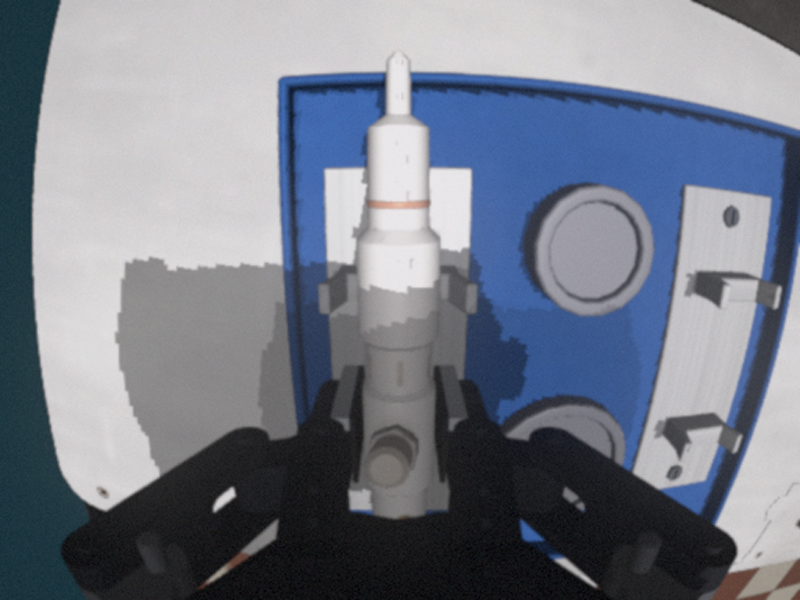

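The body sits between the prongs at (338,290) and (460,290), centred. I lower 1.5 mm, release and rise.

Request:
{"op": "carry_out", "data": {
  "steps": [
    [0,0,-0.0015,0,0,0,0.005],
    [0,0,-0.0015,0,0,0,0.035],
    [0,0,-0.0015,0,0,0,0.042],
    [0,0,-0.0015,0,0,0,0.045],
    [0,0,0,0,0,0,0.045]
  ]
}}

```text
clock: 8.4
tool_pos: [0.5141, 0.1722, 0.0065]
orientation: [-0.0, 0.996, 0.094, 0.0]
wrist_force: [-0.1, -0.2, -0.9]
opening: 0.525
```

Request:
{"op": "carry_out", "data": {
  "steps": [
    [0,0,0.03,0,0,0,0.045],
    [0,0,0.07,0,0,0,0.045],
    [0,0,0.12,0,0,0,0.045],
    [0,0,0.13,0,0,0,0.045],
    [0.05,-0.03,0.13,0,0,0,0.045]
  ]
}}

```text
clock: 9.02
tool_pos: [0.5626, 0.1434, 0.1374]
orientation: [-0.0, 0.995, 0.096, -0.0]
wrist_force: [1.3, 0.3, 0.4]
opening: 0.527
```

```bash
python3 look.py 7 wrist
```

```text
t 9.025 tcp [0.5626 0.1434 0.1374] jaw 101.00941563934916 op 0.5273425312752613 F [1.3 0.3 0.4]
```

View pics/wrist7.png

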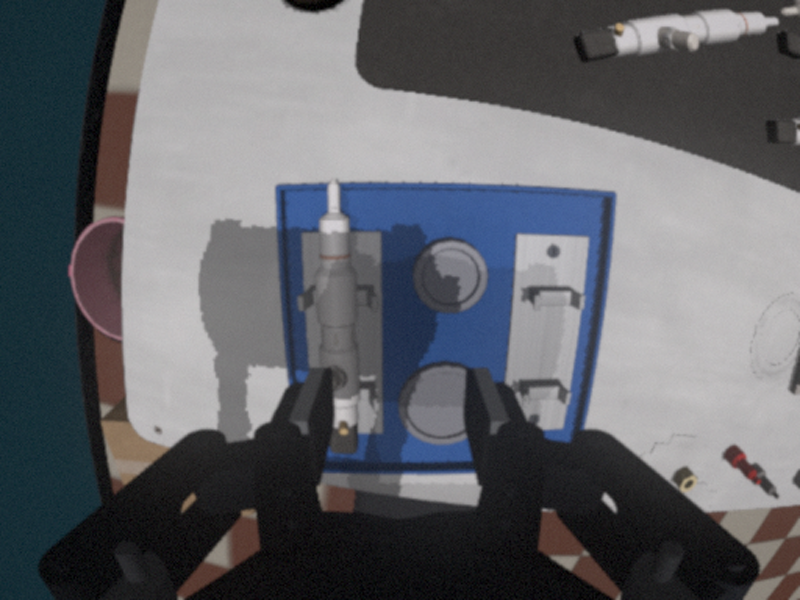

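The injector lies along the wide forks, from (335,183) to (343,450). Next is the slim reamer.

Request:
{"op": "carry_out", "data": {
  "steps": [
    [0.02,-0.26,0,0,0,-0.4,0.045],
    [0.02,-0.26,0,0,0,-0.4,0.045],
    [0.02,-0.26,0,0,0,-0.4,0.045],
    [0.02,-0.26,0,0,0,-0.4,0.045],
    [0.02,-0.28,0,0,0,-0.4,0.045]
  ]
}}

```text
clock: 9.7
tool_pos: [0.5837, -0.141, 0.1355]
orientation: [0.0, 0.997, 0.076, -0.0]
wrist_force: [0.2, 0.9, -0.7]
opening: 0.525
```

Request:
{"op": "carry_out", "data": {
  "steps": [
    [0.022,-0.23,0,0,0,0,0.03],
    [0.022,-0.23,0,0,0,0,0.03],
    [0.022,-0.23,0,0,0,0,0.03],
    [0.022,-0.23,0,0,0,0,0.03],
    [0.022,-0.23,0,0,0,0,0.03]
  ]
}}

```text
clock: 10.32
tool_pos: [0.6054, -0.371, 0.135]
orientation: [0.0, 0.997, 0.075, -0.0]
wrist_force: [0.0, 0.6, 0.4]
opening: 0.354
```

```bash
python3 look.py 8 wrist
```

```text
t 10.325 tcp [ 0.6054 -0.371   0.135 ] jaw 98.65039234505214 op 0.35385373747447 F [0.  0.6 0.4]
```

View pics/wrist8.png

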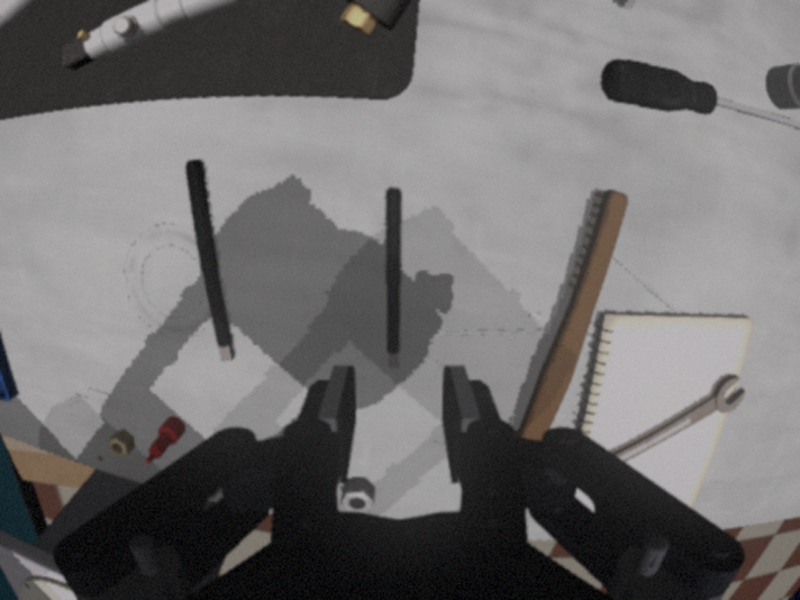

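Run:
```python
import numpy as np
from h import *
d=dict(np.load("wrist8.npz"))
P=lambda x,y,z:onplane(d,(x+.5)*.64-.5,(y+.5)*.64-.5,z,True)
def L(n,a,b):
    m=(a+b)/2;e=a-b;print(n,m.round(4),np.hypot(*e[:2]).round(4),np.degrees(np.arctan2(e[1],e[0])).round(2))
L("slim",P(393,188,.006),P(393,368,.005));L("thick",P(195,161,.008),P(227,358,.006))
print("nut",P(357,494,.02))
d=dict(np.load("wrist7.npz"))
print("stand",P(450.5,276,.019).round(4),"dish",P(448,403,.013).round(4));L("narrow",P(553,251,.004),P(533,420,.004))
```

```text
slim [ 0.6028 -0.3674  0.0055] 0.1221 8.42
thick [ 0.5985 -0.2423  0.007 ] 0.1392 12.57
nut [ 0.43772791 -0.36377275  0.02      ]
stand [0.5739 0.1131 0.019 ] dish [0.4827 0.0929 0.013 ]
narrow [0.5375 0.0342 0.004 ] 0.1298 10.55
```

The wrist view shows the slim reamer from (393,188) to (393,368), 122 mm long and at 8.4°, which matches the slim one. The thick one measures 139 mm at (195,161)–(227,358). I descend on the slim one.

Request:
{"op": "carry_out", "data": {
  "steps": [
    [-0.002,0.003,-0.06,0,0,0,0.03],
    [-0.002,0.003,-0.11,0,0,0,0.03],
    [-0.002,0.003,-0.135,0,0,0,0.03],
    [-0.002,0.003,-0.149,0,0,0,0.025],
    [-0.002,0.003,-0.152,0,0,0,0.025]
  ]
}}

```text
clock: 11.0
tool_pos: [0.604, -0.3641, -0.016]
orientation: [-0.0, 0.997, 0.077, -0.0]
wrist_force: [0.6, 0.2, 0.1]
opening: 0.291
```

```bash
python3 look.py 9 wrist scene;python3 - <<'E'
import numpy as np,cv2
from h import *
d=dict(np.load("scene9.npz"));u,v=map(int,proj(d,[.603,-.367,.02]));u0,v0=u-35,v-40
cv2.imwrite("pics/crop9.png",cv2.resize(d["frame"][v0:v0+60,u0:u0+70,::-1],None,fx=10,fy=10,interpolation=cv2.INTER_NEAREST))
for z in(0,.01,.02):print(z,(np.array(proj(d,[.603,-.367,z]))-[u0,v0])*10)
E
```

```text
t 11.0 tcp [ 0.604  -0.3641 -0.016 ] jaw 98.86634567006624 op 0.29117100191576184 F [0.6 0.2 0.1]
0 [351.61142142 469.22412319]
0.01 [353.44184528 437.56407058]
0.02 [355.28403985 405.70042499]
```

View pics/crop9.png

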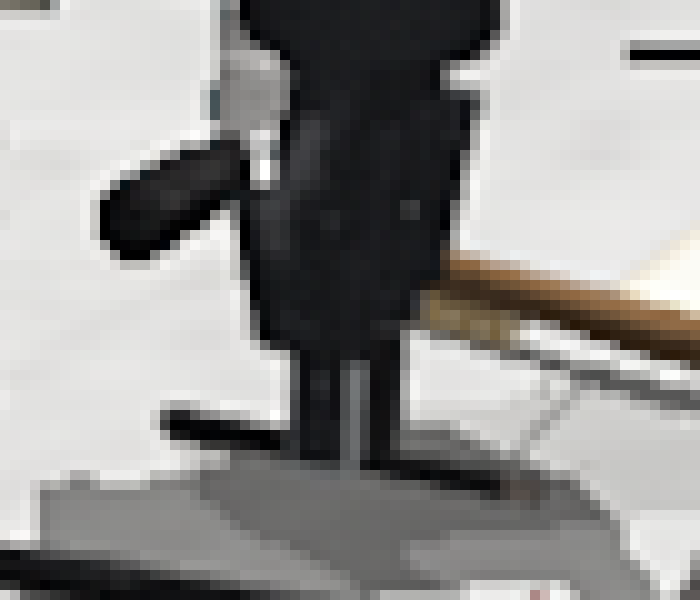

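View pics/wrist9.png

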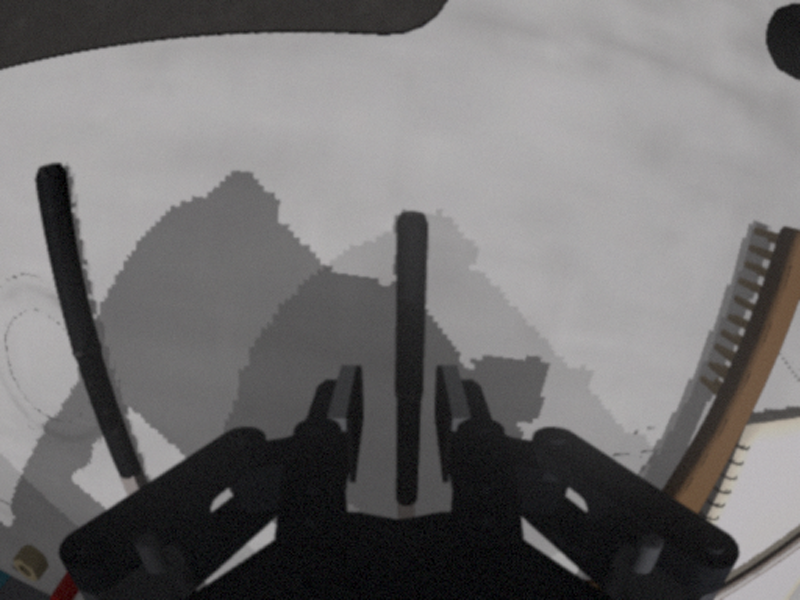

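The reamer is at x≈410 against the jaw centre at 399, so I shift about 3 mm in -y. The tips are about 6 mm above the bench, so I lower 3 mm and close.

Request:
{"op": "carry_out", "data": {
  "steps": [
    [-0.001,-0.003,-0.003,0,0,0,0.025],
    [-0.001,-0.003,-0.003,0,0,0,0.025],
    [-0.001,-0.003,-0.003,0,0,0,0.0],
    [-0.001,-0.003,-0.003,0,0,0,0.0],
    [-0.001,-0.003,-0.003,0,0,0,0.0]
  ],
  "squeeze": 40
}}

```text
clock: 11.72
tool_pos: [0.6032, -0.3681, -0.0181]
orientation: [0.0, 0.997, 0.077, 0.0]
wrist_force: [-2.0, 0.1, 5.0]
opening: 0.084
```

Request:
{"op": "carry_out", "data": {
  "steps": [
    [0,0,0,0,0,0,0.0],
    [0,0,0,0,0,0,0.0]
  ]
}}

```text
clock: 11.98
tool_pos: [0.6032, -0.3681, -0.0181]
orientation: [0.0, 0.997, 0.077, 0.0]
wrist_force: [-2.0, -1.0, 6.4]
opening: 0.085
```

Opening 7.3 mm with 6 N upward suggests the pads have only the upper chord of the round rod. I reopen, lower 4 mm and regrip.

Request:
{"op": "carry_out", "data": {
  "steps": [
    [0,0,0,0,0,0,0.02],
    [0,0,0,0,0,0,0.02],
    [0,0,-0.002,0,0,0,0.02],
    [0,0,-0.004,0,0,0,0.02],
    [0,0,-0.004,0,0,0,0.02]
  ]
}}

```text
clock: 12.6
tool_pos: [0.6033, -0.3679, -0.0199]
orientation: [0.0, 0.997, 0.077, 0.0]
wrist_force: [-11.6, 7.5, 40.9]
opening: 0.234
```

Request:
{"op": "carry_out", "data": {
  "steps": [
    [0,0,0,0,0,0,0.0],
    [0,0,0,0,0,0,0.0],
    [0,0,0,0,0,0,0.0],
    [0,0,0,0,0,0,0.0]
  ]
}}

```text
clock: 13.1
tool_pos: [0.6045, -0.3692, -0.0196]
orientation: [0.002, 0.997, 0.077, 0.002]
wrist_force: [-5.7, 1.0, 36.3]
opening: 0.082
```

Force of 41 N means the tips are now on the bench, so the rod's waist really is about 7 mm. I lift off and check the hold.

Request:
{"op": "carry_out", "data": {
  "steps": [
    [0,0,0.006,0,0,0,0.0],
    [0,0,0.02,0,0,0,0.0],
    [0,0,0.06,0,0,0,0.0],
    [0,0,0.1,0,0,0,0.0],
    [0,0,0.1,0,0,0,0.0]
  ]
}}

```text
clock: 13.72
tool_pos: [0.6048, -0.369, 0.0812]
orientation: [0.002, 0.997, 0.077, 0.002]
wrist_force: [-0.1, 0.3, -0.5]
opening: 0.082
```

```bash
python3 look.py 10 wrist scene
```

```text
t 13.725 tcp [ 0.6048 -0.369   0.0812] jaw 98.83976666974422 op 0.08184363400085377 F [-0.1  0.3 -0.5]
```

View pics/wrist10.png

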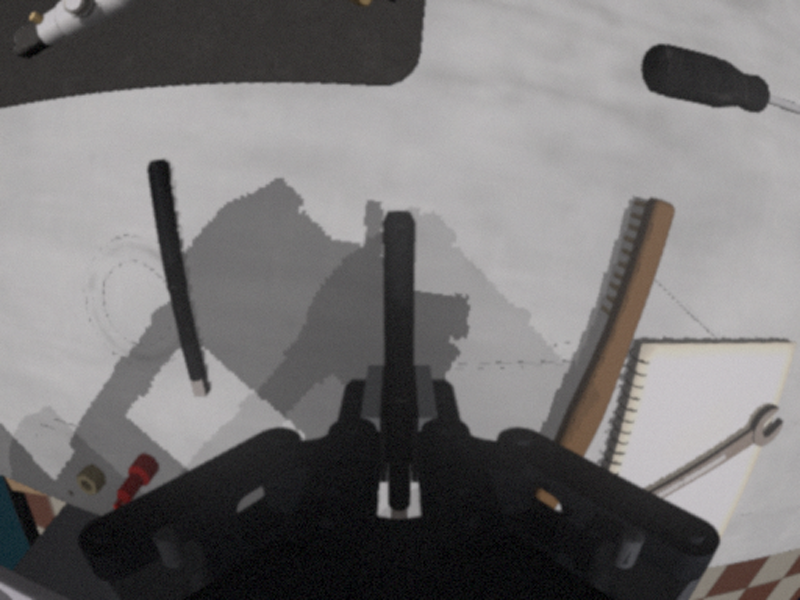

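View pics/scene10.png

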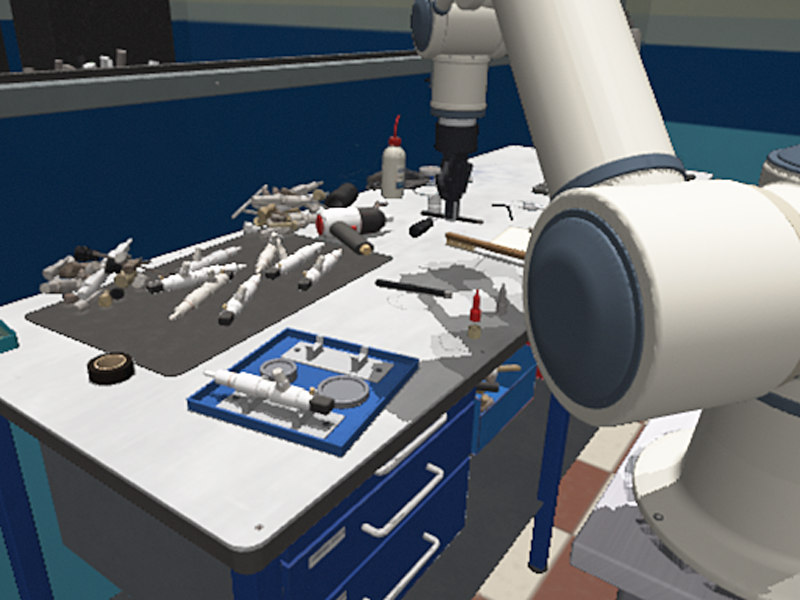

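The reamer is held level and centred at x≈399, and its shadow shows it clear of the bench. Moving to the narrow forks.

Request:
{"op": "carry_out", "data": {
  "steps": [
    [-0.008,0.05,0.01,0,0,0.1,0],
    [-0.016,0.1,0.01,0,0,0.2,0],
    [-0.024,0.15,0.01,0,0,0.3,0],
    [-0.032,0.2,0.01,0,0,0.4,0],
    [-0.04,0.25,0.01,0,0,0.4,0]
  ]
}}

```text
clock: 14.45
tool_pos: [0.5618, -0.1161, 0.0862]
orientation: [-0.0, 0.996, 0.094, -0.001]
wrist_force: [0.9, -0.3, -0.5]
opening: 0.081
```

Request:
{"op": "carry_out", "data": {
  "steps": [
    [-0.008,0.05,0,0,0,0,0],
    [-0.016,0.1,0,0,0,0,0],
    [-0.025,0.153,0,0,0,0,0],
    [-0.025,0.153,-0.03,0,0,0,0],
    [-0.025,0.153,-0.03,0,0,0,0]
  ]
}}

```text
clock: 15.08
tool_pos: [0.536, 0.0357, 0.0553]
orientation: [-0.0, 0.995, 0.095, -0.003]
wrist_force: [-0.2, -0.0, -0.1]
opening: 0.084
```

```bash
python3 look.py 11 wrist
```

```text
t 15.075 tcp [0.536  0.0357 0.0553] jaw 100.89396823742364 op 0.08357138866026108 F [-0.2 -0.  -0.1]
```

View pics/wrist11.png

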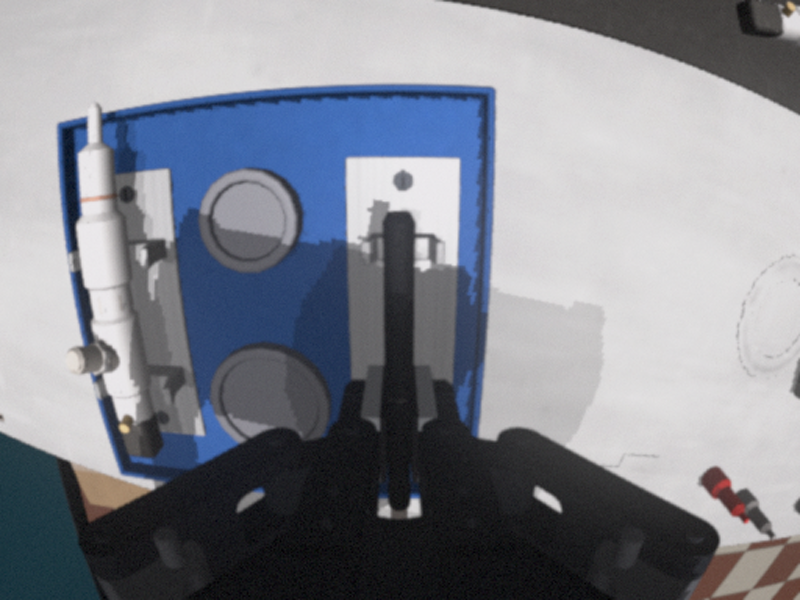

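The reamer at x≈399 sits over the fork, whose prongs are at (370,248) and (440,248), and in line with the screw at (402,180). Lowering.

Request:
{"op": "carry_out", "data": {
  "steps": [
    [0.004,-0.001,-0.025,0,0,0,0],
    [0.004,-0.001,-0.042,0,0,0,0],
    [0.004,-0.001,-0.05,0,0,0,0],
    [0.004,-0.001,-0.053,0,0,0,0],
    [0.004,-0.001,-0.053,0,0,0,0]
  ]
}}

```text
clock: 15.75
tool_pos: [0.5423, 0.034, 0.0048]
orientation: [0.0, 0.996, 0.094, 0.0]
wrist_force: [0.7, 0.7, -0.3]
opening: 0.084
```

```bash
python3 look.py 12 wrist scene;  python3 - <<'E'
import numpy as np,cv2
from h import *
d=dict(np.load("scene12.npz"));u0,v0=170,200
cv2.imwrite("pics/crop12.png",cv2.resize(d["frame"][v0:v0+75,u0:u0+100,::-1],None,fx=8,fy=8,interpolation=cv2.INTER_NEAREST))
E
```

```text
t 15.75 tcp [0.5423 0.034  0.0048] jaw 100.81778704110117 op 0.08376724600415923 F [ 0.7  0.7 -0.3]
```

View pics/crop12.png

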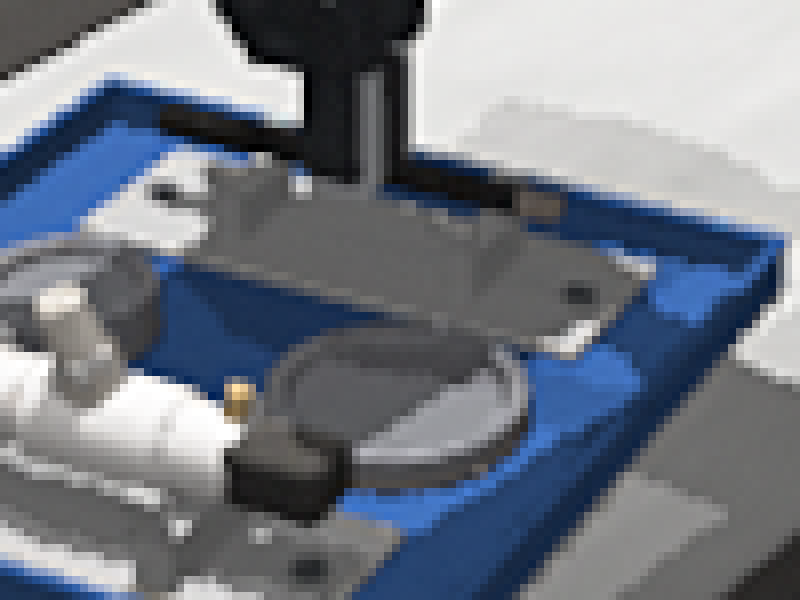

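View pics/wrist12.png

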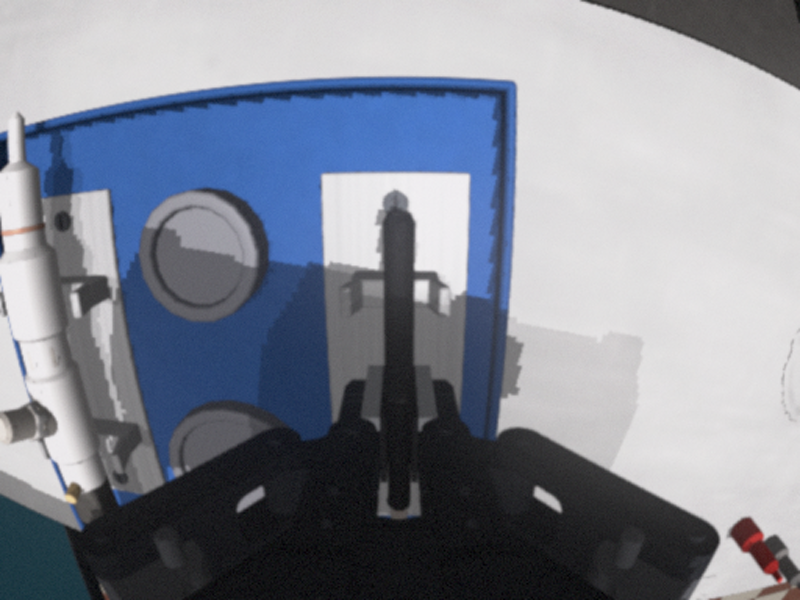

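Request:
{"op": "carry_out", "data": {
  "steps": [
    [-0.001,0,-0.003,0,0,0,0],
    [-0.001,0,-0.0045,0,0,0,0],
    [-0.001,0,-0.0045,0,0,0,0.015],
    [-0.001,0,-0.0045,0,0,0,0.025],
    [-0.001,0,-0.0045,0,0,0,0.03]
  ]
}}

```text
clock: 16.48
tool_pos: [0.5411, 0.0342, -0.0001]
orientation: [0.0, 0.996, 0.094, 0.0]
wrist_force: [-0.3, 0.6, 0.4]
opening: 0.35
```

Request:
{"op": "carry_out", "data": {
  "steps": [
    [0,0,0.02,0,0,0,0.03],
    [0,0,0.05,0,0,0,0.03],
    [0,0,0.1,0,0,0,0.04],
    [0,0,0.14,0,0,0,0.045],
    [-0.03,-0.04,0.14,0,0,0,0.045]
  ]
}}

```text
clock: 17.1
tool_pos: [0.5141, -0.0053, 0.1428]
orientation: [0.001, 0.995, 0.096, 0.004]
wrist_force: [0.4, -1.2, -0.7]
opening: 0.527
```

```bash
python3 look.py 13 wrist
```

```text
t 17.1 tcp [ 0.5141 -0.0053  0.1428] jaw 100.99434738571763 op 0.5273822763116915 F [ 0.4 -1.2 -0.7]
```

View pics/wrist13.png

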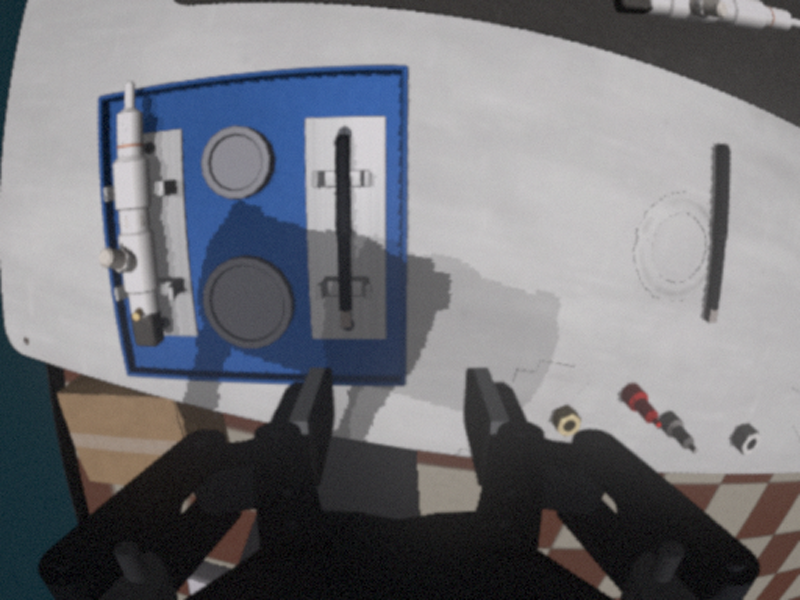

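Both long parts are seated, the injector at (130,85)–(148,345) and the slim reamer at (343,128)–(347,328). The bench row shows the brass nut (567,420), red nozzle (638,398), grey nozzle (675,430) and steel nut (746,438). I go above the grey nozzle.

Request:
{"op": "carry_out", "data": {
  "steps": [
    [-0.09,-0.265,0,0,0,0,0.045],
    [-0.09,-0.265,0,0,0,0,0.045],
    [-0.09,-0.265,0,0,0,0,0.045],
    [-0.09,-0.265,0,0,0,0,0.045],
    [-0.09,-0.265,0,0,0,0,0.045]
  ]
}}

```text
clock: 17.77
tool_pos: [0.4198, -0.2735, 0.1399]
orientation: [0.0, 0.996, 0.093, 0.0]
wrist_force: [-0.0, 0.4, 0.9]
opening: 0.526
```

```bash
python3 look.py 14 wrist top; python3 -c "
from station import robot;print(robot.read_state()['qpos'].round(3))"
```

```text
t 17.775 tcp [ 0.4198 -0.2735  0.1399] jaw 100.69877636252824 op 0.525942267681681 F [-0.   0.4  0.9]
[-0.696  0.413  1.734 -0.     0.994  0.689]
```

View pics/wrist14.png

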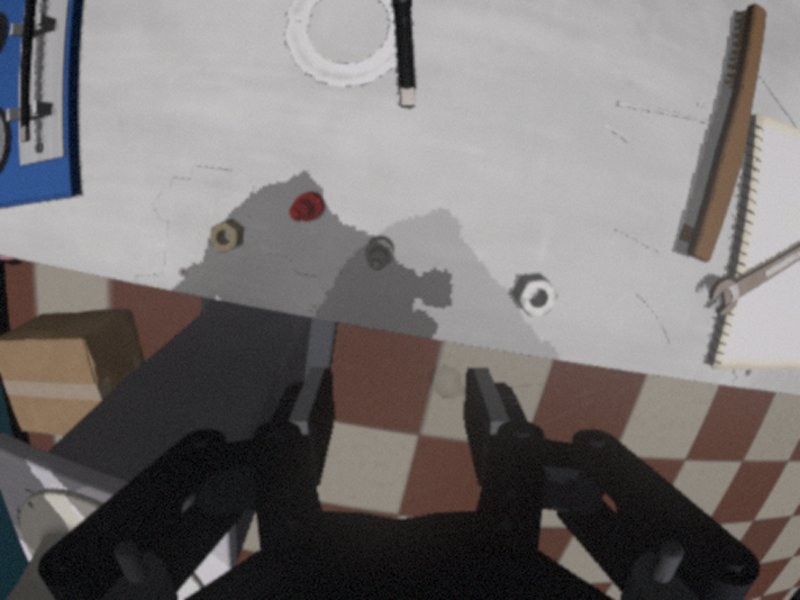

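Run:
```python
import numpy as np,cv2
from h import *
d=dict(np.load("wrist14.npz"))
c=d["frame"][100:220,110:380,::-1];cv2.imwrite("pics/crop14.png",cv2.resize(c,(800,356),interpolation=cv2.INTER_CUBIC))
P=lambda x,y,z:onplane(d,(x+.5)*.64-.5,(y+.5)*.64-.5,z,True).round(4)
print("nozzle z17",P(379,251,.012),"tip z54",P(379,256,.054),"red",P(307,205,.012),"nut",P(537,295,.02),"brass",P(226,236,.016))
dp=d["depth"]
for n,(x,y) in dict(nut=(537,295),noz=(379,251)).items():
    u,v=int(x*.64),int(y*.64);o=-d["R"].T@d["t"];pts=[]
    for i in range(v-20,v+21):
        for j in range(u-20,u+21):
            o,r=ray(d,j,i,True);X=o+r*dp[i,j]/(d["R"]@r)[2]
            if X[2]>.01:pts.append(X)
    pts=np.array(pts);print(n,len(pts),pts[:,2].max(),pts.min(0),pts.max(0))
    if n=="nut":
        top=pts[pts[:,2]>.016];print(cv2.minAreaRect(top[:,:2].astype(np.float32)*1000),top.mean(0))
```

```text
nozzle z17 [ 0.4364 -0.2575  0.012 ] tip z54 [ 0.4418 -0.2582  0.054 ] red [ 0.4576 -0.2075  0.012 ] nut [ 0.4292 -0.3631  0.02  ] brass [ 0.43   -0.1573  0.016 ]
nut 429 0.3017071529440013 [ 0.41472018 -0.37657141  0.01000566] [ 0.49270324 -0.25919876  0.30170715]
((460.81658935546875, -321.08013916015625), (136.94410705566406, 25.111183166503906), 52.34775161743164) [ 0.42894537 -0.36248527  0.02304497]
noz 285 0.3017071529440013 [ 0.42966359 -0.26626843  0.01011733] [ 0.49270324 -0.24929941  0.30170715]
```

View pics/crop14.png

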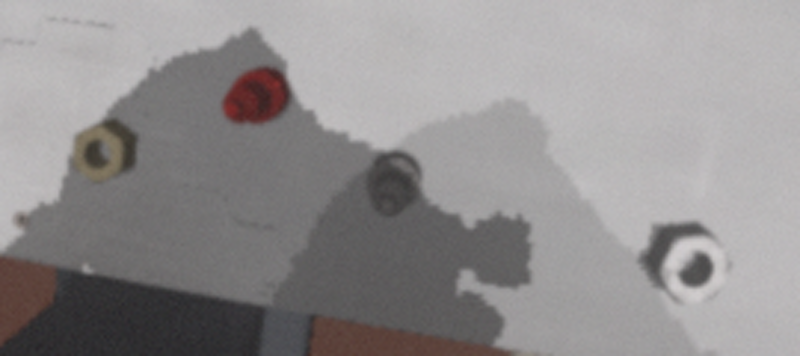

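The crop confirms the grey nozzle: collar at (396,167) and dark tip at (390,197). The red one is at (255,95), the brass nut at (103,150) and the steel nut at (690,262).

Run:
```python
import numpy as np,cv2
from h import *
d=dict(np.load("wrist14.npz"))
C=lambda x,y,z:onplane(d,110+(x+.5)*.3375-.5,100+(y+.5)*.337-.5,z,True).round(4)
print(C(396,167,.017),C(390,197,.054),C(693,268,.02))
# nut hexagon corners at top face
c=d["frame"][160:215,320:375,::-1];cv2.imwrite("pics/nut14.png",cv2.resize(c,(605,605),interpolation=cv2.INTER_CUBIC))
```

```text
[ 0.4419 -0.2576  0.017 ] [ 0.4396 -0.2577  0.054 ] [ 0.4278 -0.3636  0.02  ]
```

View pics/nut14.png

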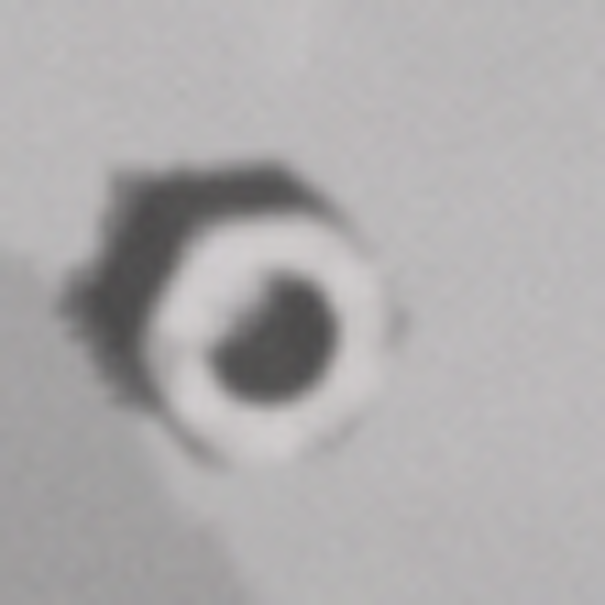

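Request:
{"op": "carry_out", "data": {
  "steps": [
    [0.01,0.008,0,0,0,2,0.045],
    [0.02,0.016,0,0,0,4,0.045],
    [0.02,0.016,0,0,0,6,0.045],
    [0.02,0.016,0,0,0,8,0.045],
    [0.02,0.016,0,0,0,10,0.045]
  ]
}}

```text
clock: 18.5
tool_pos: [0.4412, -0.254, 0.1398]
orientation: [-0.0, 0.861, 0.509, -0.0]
wrist_force: [-0.7, 0.2, -0.1]
opening: 0.529
```

Request:
{"op": "carry_out", "data": {
  "steps": [
    [0,0,0,0,0,1,0.045],
    [0,0,-0.03,0,0,1,0.045],
    [0,0,-0.05,0,0,1,0.045],
    [0,0,-0.05,0,0,1,0.045]
  ]
}}

```text
clock: 19.0
tool_pos: [0.4404, -0.2536, 0.0889]
orientation: [-0.001, 0.839, 0.544, -0.0]
wrist_force: [0.2, 0.9, 0.2]
opening: 0.528
```

```bash
python3 look.py 15 wrist scene
```

```text
t 19.0 tcp [ 0.4404 -0.2536  0.0889] jaw 155.85992672567363 op 0.5277900205821356 F [0.2 0.9 0.2]
```

View pics/wrist15.png

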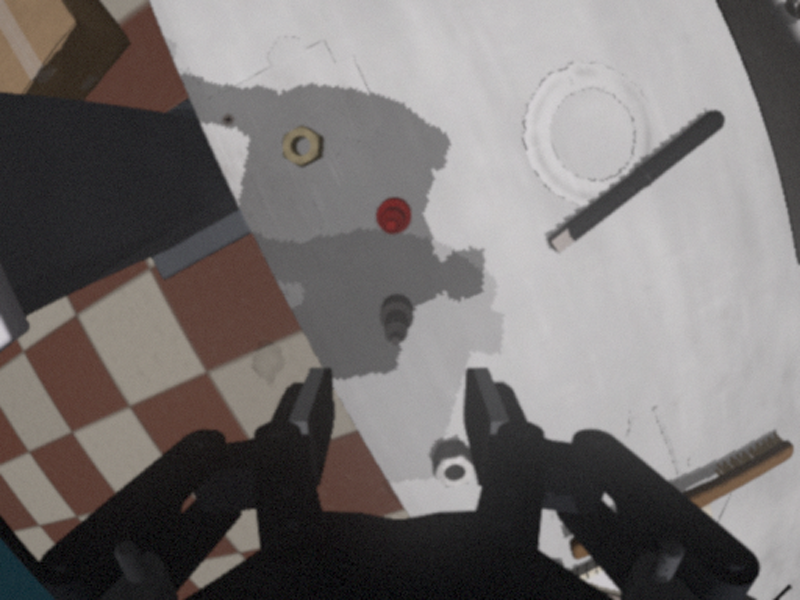

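View pics/scene15.png

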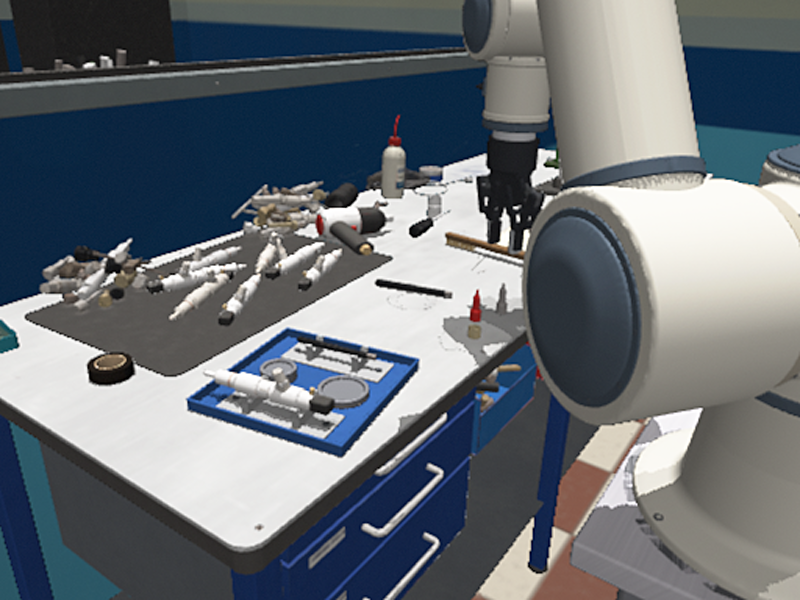

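Run:
```python
import numpy as np,cv2
from h import *
d=dict(np.load("wrist15.npz"))
P=lambda x,y,z:onplane(d,(x+.5)*.64-.5,(y+.5)*.64-.5,z,True).round(4)
print(P(397,309,.017),P(395,338,.054),"red",P(394,214,.017),"nut",P(454,472,.02),"brass",P(302,147,.016))
for X in([.4404,-.2575,.017],[.4404,-.2575,.054]):print(np.array(proj(d,X,True))/.64)
```

```text
[ 0.4383 -0.2534  0.017 ] [ 0.4369 -0.2548  0.054 ] red [ 0.4575 -0.207   0.017 ] nut [ 0.4272 -0.3639  0.02  ] brass [ 0.4296 -0.1561  0.016 ]
[403.51472887 313.90939916]
[404.17989004 339.74323146]
```

The nozzle is between the jaws, with its collar at (397,309) and tip at (395,338). The estimates from four readings agree within 4 mm. Descending.

Request:
{"op": "carry_out", "data": {
  "steps": [
    [-0.002,-0.002,-0.03,0,0,0,0.045],
    [-0.002,-0.002,-0.06,0,0,0,0.045],
    [-0.002,-0.002,-0.085,0,0,0,0.045],
    [-0.002,-0.002,-0.1,0,0,0,0.04],
    [-0.002,-0.002,-0.102,0,0,0,0.04]
  ]
}}

```text
clock: 19.73
tool_pos: [0.4391, -0.2568, -0.0122]
orientation: [-0.0, 0.839, 0.543, -0.0]
wrist_force: [0.1, 0.0, 0.7]
opening: 0.468
```

```bash
python3 look.py 16 wrist
```

```text
t 19.725 tcp [ 0.4391 -0.2568 -0.0122] jaw 155.83564141033526 op 0.4676347823238248 F [0.1 0.  0.7]
```

View pics/wrist16.png

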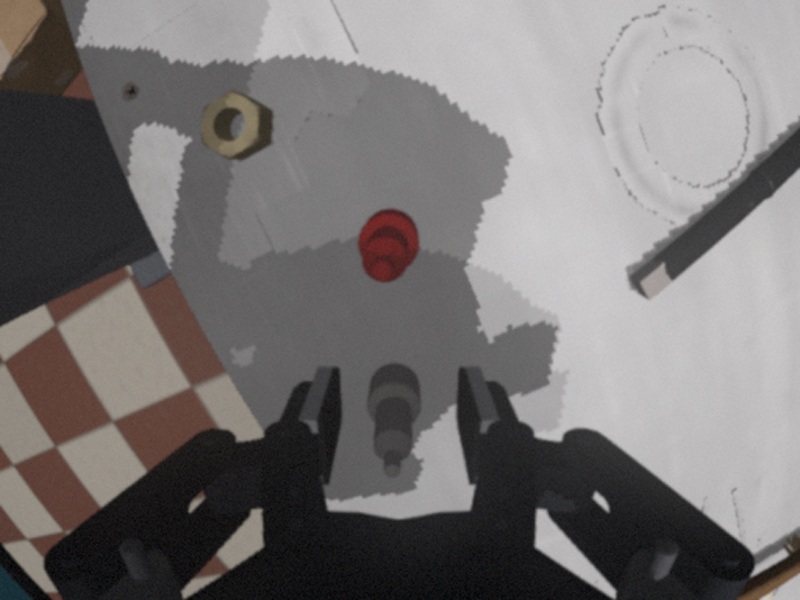

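Run:
```python
import numpy as np,cv2
from h import *
d=dict(np.load("wrist16.npz"))
P=lambda x,y,z:onplane(d,(x+.5)*.64-.5,(y+.5)*.64-.5,z,True).round(4)
print(P(394,391,.017),P(392,467,.054),np.array(proj(d,[.4391,-.2568,.017],True))/.64,np.array(proj(d,[.4391,-.2568,.054],True))/.64)
```

```text
[ 0.4387 -0.2518  0.017 ] [ 0.4374 -0.254   0.054 ] [401.329268   402.49046393] [402.15721113 472.40935535]
```

Request:
{"op": "carry_out", "data": {
  "steps": [
    [0,0.003,-0.001,0,0,0,0.04],
    [0,0.003,-0.001,0,0,0,0.03],
    [0,0.003,-0.001,0,0,0,0.005],
    [0,0.003,-0.001,0,0,0,0.005],
    [0,0.003,-0.001,0,0,0,0.005]
  ],
  "squeeze": 40
}}

```text
clock: 20.4
tool_pos: [0.4392, -0.254, -0.0126]
orientation: [0.0, 0.839, 0.543, 0.0]
wrist_force: [-0.9, 1.3, 8.6]
opening: 0.176
```

Request:
{"op": "carry_out", "data": {
  "steps": [
    [0,0,0,0,0,0,0.005],
    [0,0,0,0,0,0,0.005]
  ]
}}

```text
clock: 20.65
tool_pos: [0.4392, -0.254, -0.0126]
orientation: [0.0, 0.839, 0.543, 0.0]
wrist_force: [-1.1, 2.0, 8.6]
opening: 0.175
```

```bash
python3 look.py 17 wrist scene
python3 - <<'E'
import numpy as np,cv2
d=dict(np.load("scene17.npz"));u0,v0=295,155
cv2.imwrite("pics/crop17.png",cv2.resize(d["frame"][v0:v0+60,u0:u0+60,::-1],None,fx=10,fy=10,interpolation=cv2.INTER_NEAREST))
E
```

```text
t 20.65 tcp [ 0.4392 -0.254  -0.0126] jaw 155.8326431496661 op 0.17483924684671331 F [-1.1  2.   8.6]
```

View pics/wrist17.png

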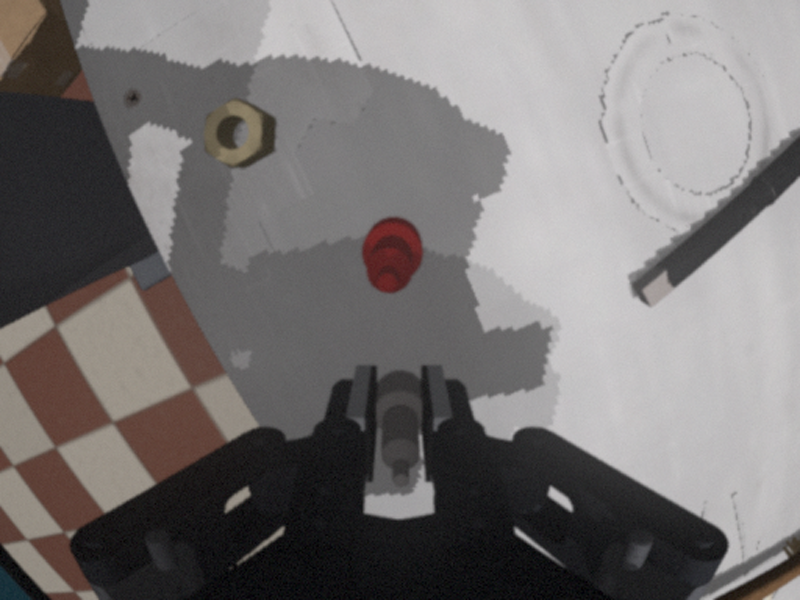

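View pics/crop17.png

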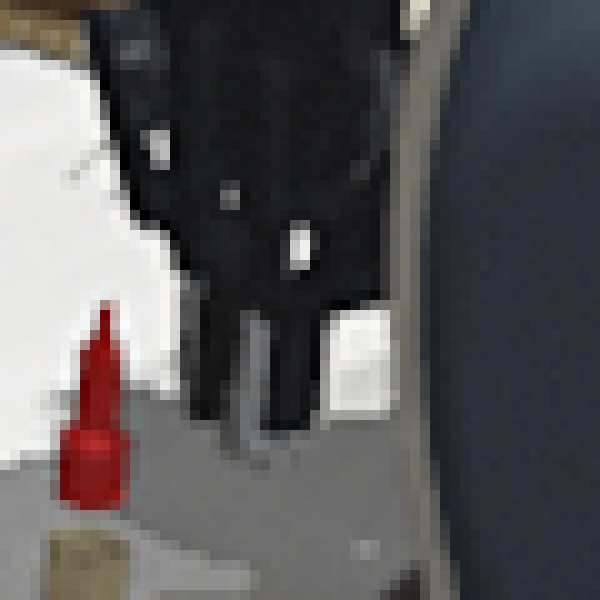

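The nozzle is upright between the pads, with its collar bottom about 7 mm below the fingertips. Lifting and checking.

Request:
{"op": "carry_out", "data": {
  "steps": [
    [0,0,0.01,0,0,0,0.005],
    [0,0,0.04,0,0,0,0.005],
    [0,0,0.08,0,0,0,0.005],
    [0,0,0.12,0,0,0,0.005],
    [0,0,0.12,0,0,0,0.005]
  ]
}}

```text
clock: 21.38
tool_pos: [0.4404, -0.2549, 0.1099]
orientation: [0.003, 0.839, 0.543, 0.001]
wrist_force: [0.5, 0.6, -0.4]
opening: 0.173
```

```bash
python3 look.py 18 wrist scene
python3 - <<'E'
import numpy as np,cv2
d=dict(np.load("scene18.npz"));u0,v0=285,110
cv2.imwrite("pics/crop18.png",cv2.resize(d["frame"][v0:v0+80,u0:u0+80,::-1],None,fx=7.5,fy=7.5,interpolation=cv2.INTER_NEAREST))
E
```

```text
t 21.375 tcp [ 0.4404 -0.2549  0.1099] jaw 155.83691219292268 op 0.17257221558113633 F [ 0.5  0.6 -0.4]
```

View pics/wrist18.png

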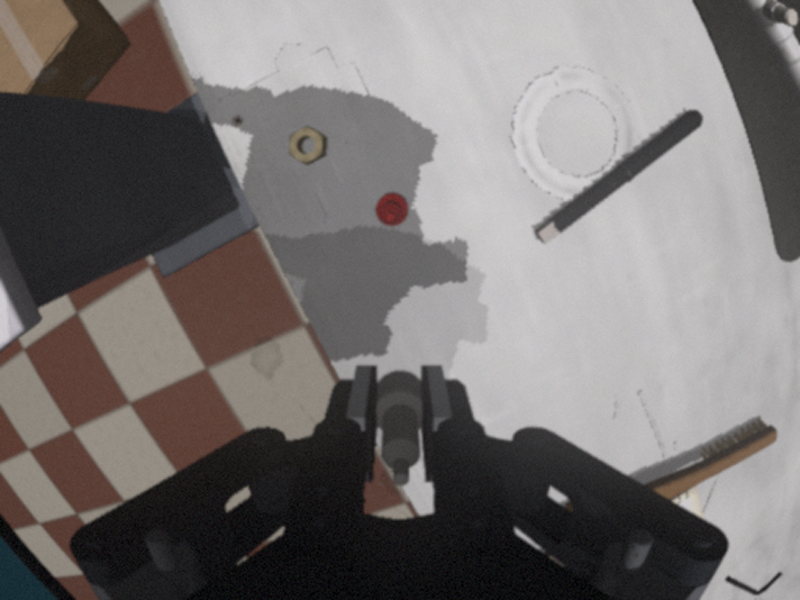

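View pics/crop18.png

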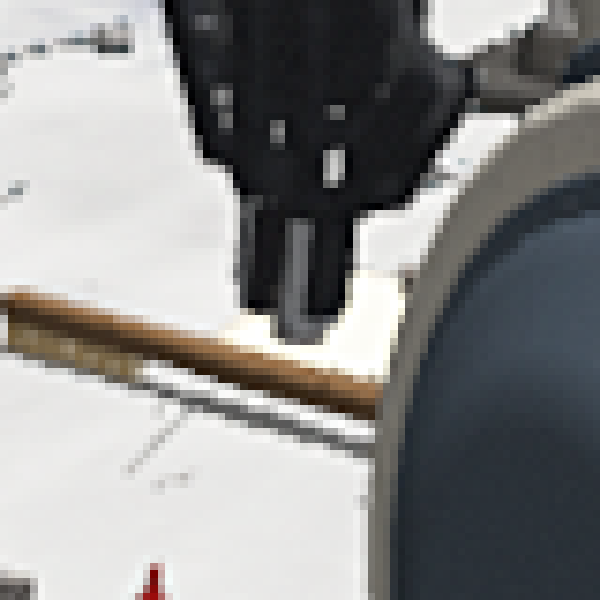

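The nozzle is held upright and centred, and the red one is untouched. Moving to the stand, turning the jaws to lie along the lanes.

Request:
{"op": "carry_out", "data": {
  "steps": [
    [0.02,0.05,0,0,0,1,0.005],
    [0.038,0.1,0,0,0,2.2,0.005],
    [0.056,0.15,0,0,0,3.4,0.005],
    [0.074,0.2,0,0,0,4.6,0.005],
    [0.092,0.25,0,0,0,5.8,0.005]
  ]
}}

```text
clock: 22.1
tool_pos: [0.5307, -0.0021, 0.1056]
orientation: [-0.001, 0.675, 0.737, -0.001]
wrist_force: [1.8, -1.4, -1.6]
opening: 0.172
```

Request:
{"op": "carry_out", "data": {
  "steps": [
    [0.018,0.05,0,0,0,0.6,0.005],
    [0.034,0.1,0,0,0,1.2,0.005],
    [0.042,0.118,0,0,0,1.2,0.005],
    [0.042,0.118,-0.03,0,0,1.2,0.005],
    [0.042,0.118,-0.05,0,0,1.2,0.005]
  ]
}}

```text
clock: 22.72
tool_pos: [0.572, 0.1138, 0.0548]
orientation: [-0.001, 0.637, 0.771, -0.001]
wrist_force: [-0.5, -1.0, -0.3]
opening: 0.176
```

```bash
python3 look.py 19 wrist scene
python3 - <<'E'
import numpy as np,cv2
d=dict(np.load("scene19.npz"));u0,v0=120,150
cv2.imwrite("pics/crop19.png",cv2.resize(d["frame"][v0:v0+110,u0:u0+150,::-1],(750,550),interpolation=cv2.INTER_CUBIC))
E
```

```text
t 22.725 tcp [0.572  0.1138 0.0548] jaw 10.811377858004901 op 0.17649087593878218 F [-0.5 -1.  -0.3]
```

View pics/wrist19.png

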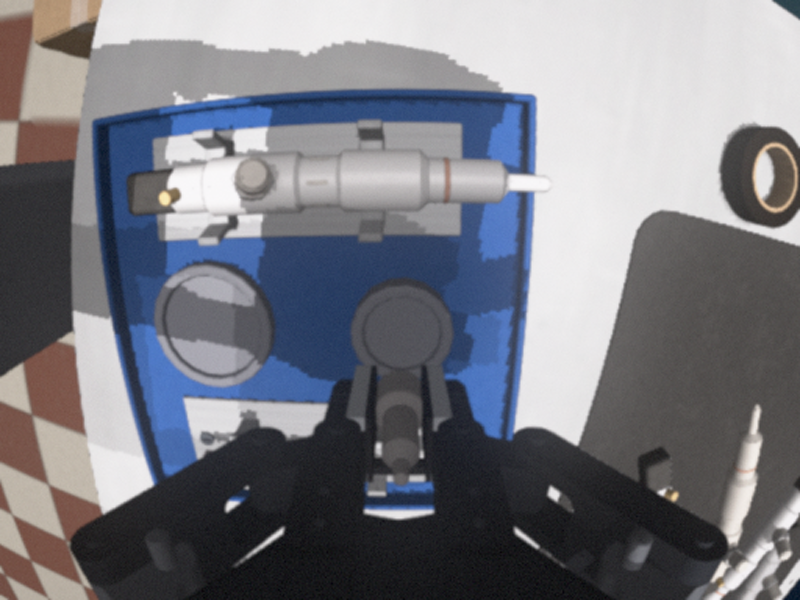

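View pics/crop19.png

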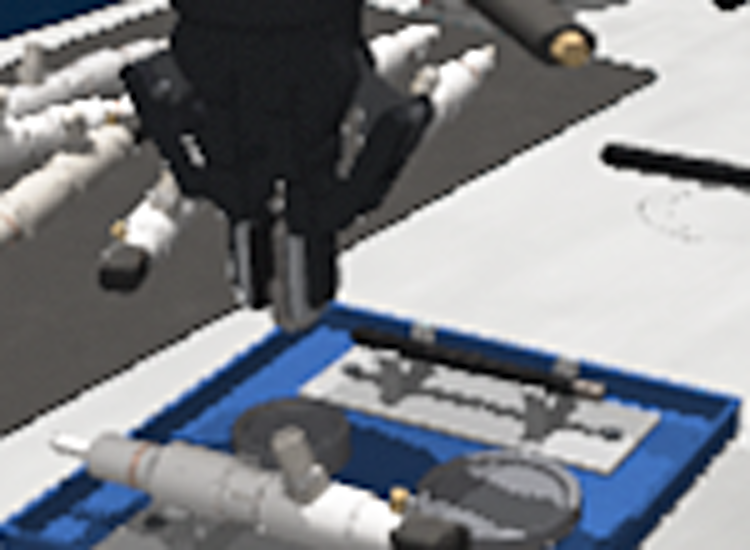

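Run:
```python
import numpy as np,cv2
from h import *
d=dict(np.load("wrist19.npz"))
P=lambda x,y,z:onplane(d,(x+.5)*.64-.5,(y+.5)*.64-.5,z,True).round(4)
print("stand L,R,top",P(353,330,.019),P(452,330,.019),P(402,280,.019),"dish",P(156,325,.013),P(274,325,.013),P(214,264,.013),P(214,387,.013))
```

```text
stand L,R,top [0.5503 0.1112 0.019 ] [0.5946 0.1197 0.019 ] [0.5678 0.1385 0.019 ] dish [0.4481 0.0908 0.013 ] [0.5122 0.104  0.013 ] [0.4792 0.1285 0.013 ] [0.4825 0.0627 0.013 ]
```

The stand measures (0.573, 0.114), so the nozzle is over it. Lowering.

Request:
{"op": "carry_out", "data": {
  "steps": [
    [0.001,0,-0.025,0,0,0,0.005],
    [0.001,0,-0.042,0,0,0,0.005],
    [0.001,0,-0.048,0,0,0,0.005],
    [0.001,0,-0.05,0,0,0,0.005],
    [0.001,0,-0.051,0,0,0,0.005]
  ]
}}

```text
clock: 23.45
tool_pos: [0.5744, 0.1142, 0.0064]
orientation: [0.0, 0.637, 0.771, 0.0]
wrist_force: [0.2, -0.0, -0.2]
opening: 0.173
```

```bash
python3 look.py 20 wrist scene
python3 - <<'E'
import numpy as np,cv2
d=dict(np.load("scene20.npz"));u0,v0=130,190
cv2.imwrite("pics/crop20.png",cv2.resize(d["frame"][v0:v0+70,u0:u0+90,::-1],(720,560),interpolation=cv2.INTER_NEAREST))
E
```

```text
t 23.45 tcp [0.5744 0.1142 0.0064] jaw 10.829510544084002 op 0.17290598940850208 F [ 0.2 -0.  -0.2]
```

View pics/wrist20.png

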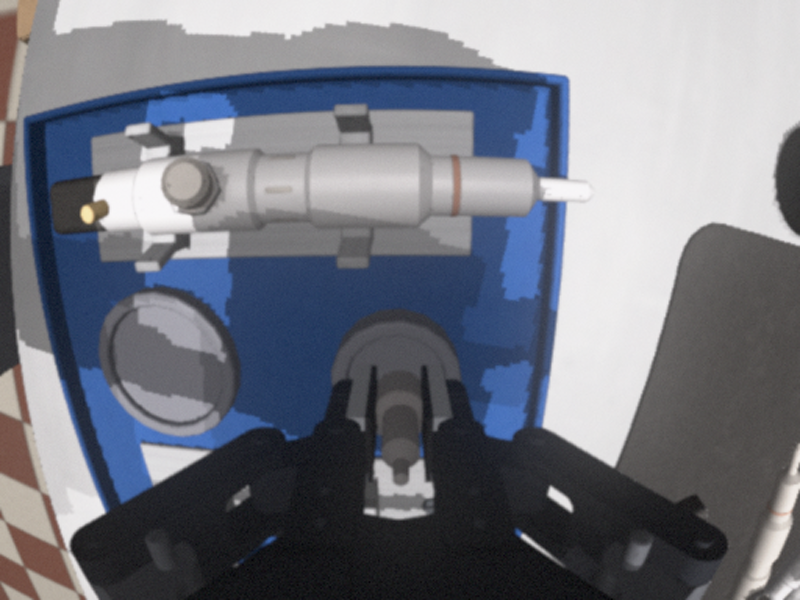

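View pics/crop20.png

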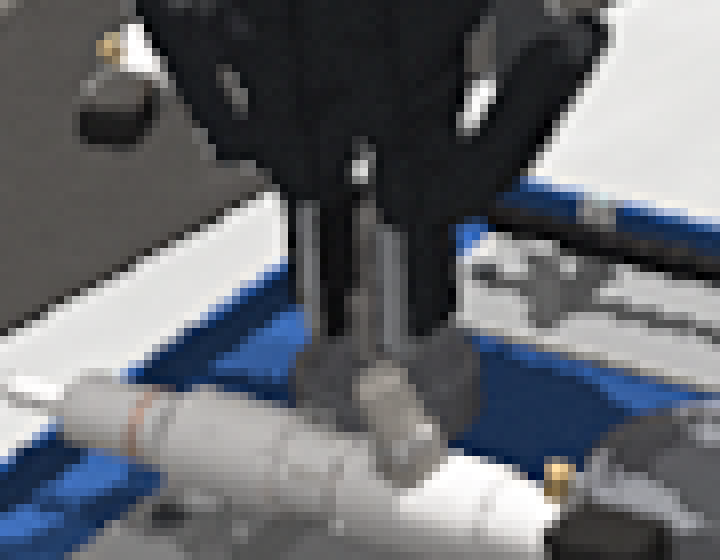

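Request:
{"op": "carry_out", "data": {
  "steps": [
    [0,0,-0.002,0,0,0,0.005],
    [0,0,-0.0035,0,0,0,0.005],
    [0,0,-0.0035,0,0,0,0.005]
  ]
}}

```text
clock: 23.92
tool_pos: [0.5741, 0.1142, 0.0025]
orientation: [0.0, 0.637, 0.771, 0.0]
wrist_force: [0.9, 0.3, 3.0]
opening: 0.174
```

Contact at 3 N, the height I expected. Releasing.

Request:
{"op": "carry_out", "data": {
  "steps": [
    [0,0,0,0,0,0,0.02],
    [0,0,0,0,0,0,0.025],
    [0,0,0,0,0,0,0.035],
    [0,0,0,0,0,0,0.04],
    [0,0,0.01,0,0,0,0.04]
  ]
}}

```text
clock: 24.55
tool_pos: [0.5736, 0.1141, 0.0122]
orientation: [-0.0, 0.637, 0.771, -0.0]
wrist_force: [-0.1, 0.9, 0.2]
opening: 0.471
```

Request:
{"op": "carry_out", "data": {
  "steps": [
    [0,0,0.03,0,0,0,0.04],
    [0,0,0.07,0,0,0,0.04],
    [0,0,0.12,0,0,0,0.04],
    [0,0,0.14,0,0,0,0.045],
    [0,-0.03,0.14,0,0,0,0.045]
  ]
}}

```text
clock: 25.18
tool_pos: [0.5751, 0.0851, 0.1552]
orientation: [0.002, 0.636, 0.771, 0.002]
wrist_force: [1.0, 0.0, -0.7]
opening: 0.525
```

```bash
python3 look.py 21 wrist scene
```

```text
t 25.175 tcp [0.5751 0.0851 0.1552] jaw 10.95433546086013 op 0.5247468024949394 F [ 1.   0.  -0.7]
```

View pics/wrist21.png

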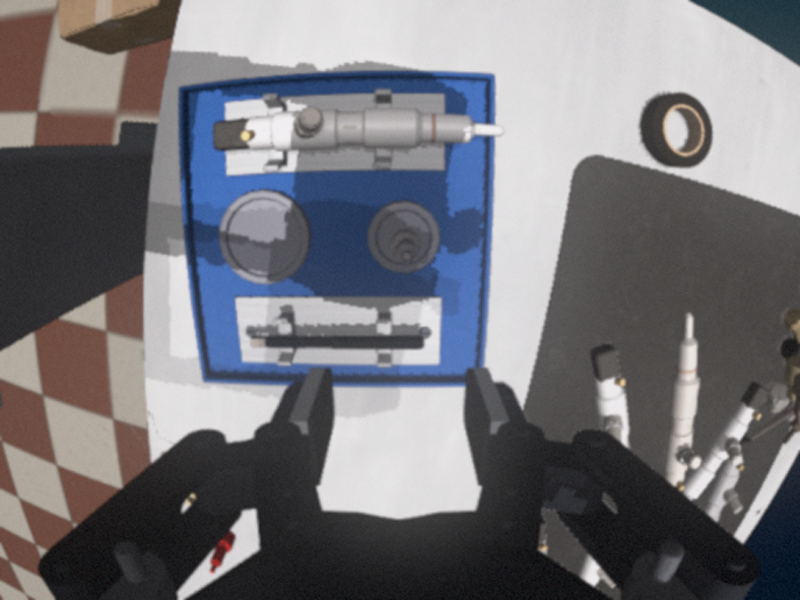

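View pics/scene21.png

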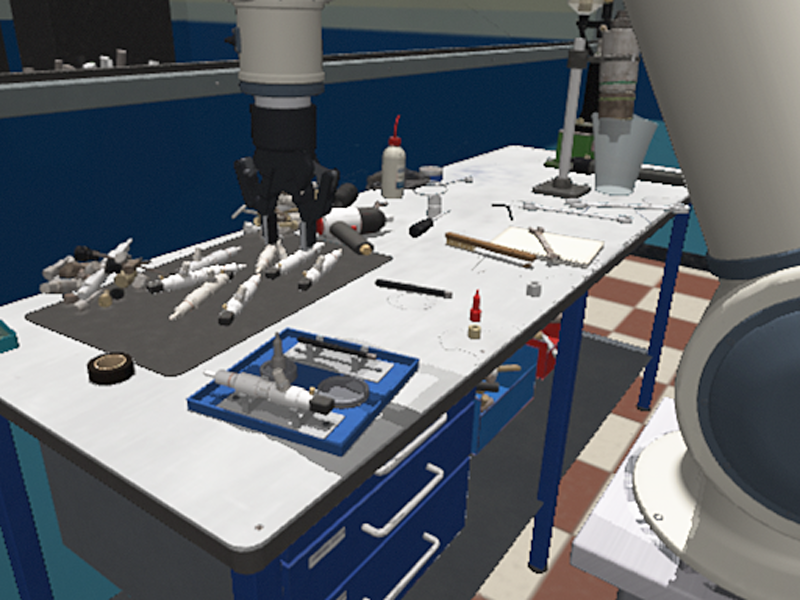

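The nozzle stands upright in the stand at (404,240) in the wrist view. Now the steel nut.

Request:
{"op": "carry_out", "data": {
  "steps": [
    [-0.02,-0.055,0,0,0,-2,0.045],
    [-0.04,-0.11,0,0,0,-4,0.045],
    [-0.06,-0.165,0,0,0,-6,0.045],
    [-0.08,-0.22,0,0,0,-8,0.045],
    [-0.1,-0.275,0,0,0,-10,0.045]
  ]
}}

```text
clock: 25.9
tool_pos: [0.4734, -0.1922, 0.1528]
orientation: [0.0, 0.904, 0.427, 0.0]
wrist_force: [1.0, -0.0, 0.6]
opening: 0.53
```

Request:
{"op": "carry_out", "data": {
  "steps": [
    [-0.02,-0.055,0,0,0,-2,0.045],
    [-0.04,-0.11,0,0,0,-4,0.045],
    [-0.055,-0.165,0,0,0,-6,0.045],
    [-0.055,-0.17,-0.03,0,0,-8,0.045],
    [-0.055,-0.17,-0.05,0,0,-8,0.045]
  ]
}}

```text
clock: 26.52
tool_pos: [0.4187, -0.3614, 0.1017]
orientation: [-0.0, 0.996, 0.092, -0.0]
wrist_force: [-0.6, 0.5, -0.3]
opening: 0.526
```

```bash
python3 look.py 22 wrist;python3 -c "
from station import robot;print(robot.read_state()['qpos'].round(3))"
```

```text
t 26.525 tcp [ 0.4187 -0.3614  0.1017] jaw 100.55476325121818 op 0.5263474566978861 F [-0.6  0.5 -0.3]
[-0.819  0.53   1.65   0.     0.965  0.564]
```

View pics/wrist22.png

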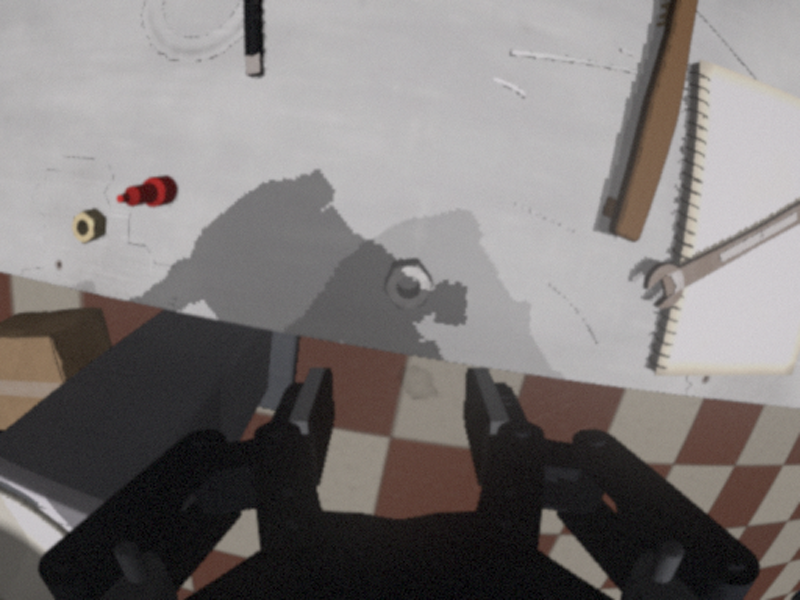

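Run:
```python
import numpy as np,cv2
from h import *
d=dict(np.load("wrist22.npz"));u0,v0=238,155
c=d["frame"][v0:v0+50,u0:u0+50,::-1]
c=cv2.convertScaleAbs(c,alpha=1.6,beta=-40)
cv2.imwrite("pics/nut22.png",cv2.resize(c,(600,600),interpolation=cv2.INTER_CUBIC))
```

```text
(no output)
```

View pics/nut22.png

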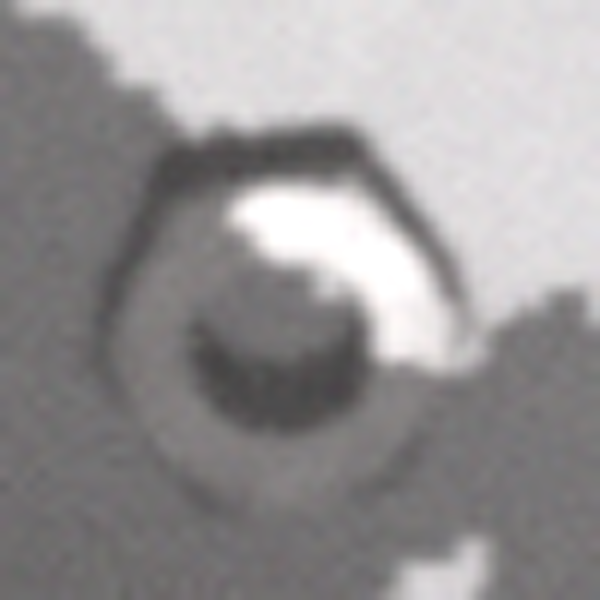

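Run:
```python
import numpy as np,cv2
from h import *
d=dict(np.load("wrist22.npz"))
P=lambda x,y,z:onplane(d,238+(x+.5)/12-.5,155+(y+.5)/12-.5,z,True)
a=[P(105,335,.001),P(165,155,.001),P(355,130,.001),P(465,310,.001)]
for i in range(3):
    e=a[i+1]-a[i];print(np.hypot(*e[:2]).round(4),"edge dir",np.degrees(np.arctan2(e[1],e[0])).round(1))
print("centre", ((a[0]+a[3])/2).round(4),"top centre",P(282,345,.02).round(4))
```

```text
0.0148 edge dir -7.7
0.0144 edge dir -71.8
0.0164 edge dir -138.1
centre [ 0.4245 -0.3658  0.001 ] top centre [ 0.4277 -0.3646  0.02  ]
```

The hex corners give a flat normal at about 77.5°, so I turn the jaws -23° and centre on (0.4275, -0.364).

Request:
{"op": "carry_out", "data": {
  "steps": [
    [0.009,-0.003,0,0,0,-2,0.045],
    [0.009,-0.003,-0.03,0,0,-4,0.045],
    [0.009,-0.003,-0.06,0,0,-4.6,0.045],
    [0.009,-0.003,-0.07,0,0,-4.6,0.045],
    [0.009,-0.003,-0.07,0,0,-4.6,0.045]
  ]
}}

```text
clock: 27.2
tool_pos: [0.4282, -0.3637, 0.0327]
orientation: [-0.0, 0.994, -0.105, -0.0]
wrist_force: [-0.6, -0.4, 0.6]
opening: 0.53
```

```bash
python3 look.py 23 wrist;python3 - <<'E'
import numpy as np,cv2
from h import *
from station import robot
d=dict(np.load("wrist23.npz"));t=robot.read_state()["tool_pos"]
print(np.array(proj(d,[t[0],t[1],.02],True))/.64,np.array(proj(d,[.4275,-.364,.02],True))/.64)
E
```

```text
t 27.2 tcp [ 0.4282 -0.3637  0.0327] jaw 77.93376649728566 op 0.529556819801649 F [-0.6 -0.4  0.6]
[399.29066816 349.52405782] [399.70900001 351.61750793]
```

View pics/wrist23.png

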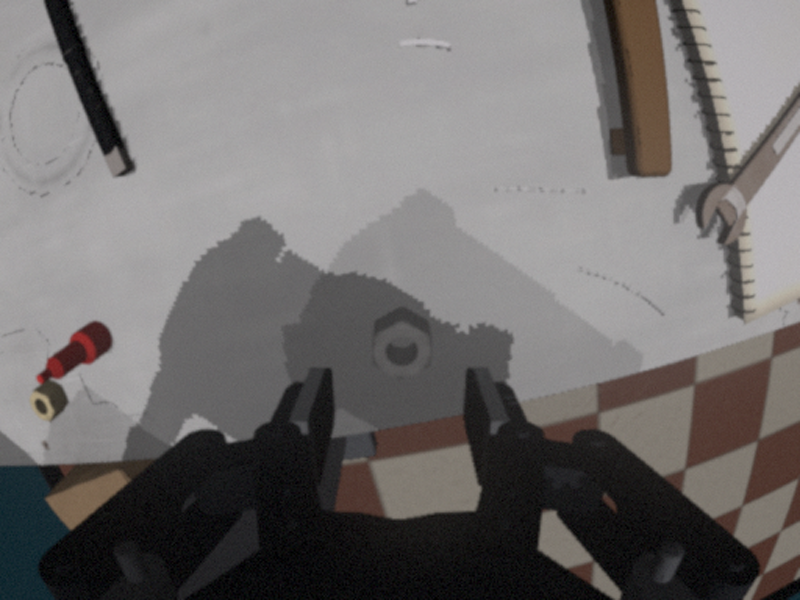

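The nut sits at (402,345), centred between the jaws, with flats to the left and right and a corner at the top (402,310). I descend and grip.

Request:
{"op": "carry_out", "data": {
  "steps": [
    [0,0,-0.02,0,0,0,0.045],
    [0,0,-0.038,0,0,0,0.045],
    [0,0,-0.047,0,0,0,0.04],
    [0,0,-0.047,0,0,0,0.03],
    [0,0,-0.047,0,0,0,0.01]
  ],
  "squeeze": 40
}}

```text
clock: 27.88
tool_pos: [0.4284, -0.3641, -0.0137]
orientation: [0.0, 0.994, -0.106, 0.0]
wrist_force: [0.3, 1.6, -0.2]
opening: 0.269
```

Request:
{"op": "carry_out", "data": {
  "steps": [
    [0,0,0,0,0,0,0.01],
    [0,0,0,0,0,0,0.01],
    [0,0,0,0,0,0,0.01]
  ]
}}

```text
clock: 28.25
tool_pos: [0.4284, -0.3642, -0.0138]
orientation: [0.0, 0.994, -0.106, 0.0]
wrist_force: [-0.8, 1.5, 7.0]
opening: 0.264
```

Request:
{"op": "carry_out", "data": {
  "steps": [
    [0,0,0.01,0,0,0,0.01],
    [0,0,0.04,0,0,0,0.01],
    [0,0,0.08,0,0,0,0.01],
    [0,0,0.12,0,0,0,0.01],
    [0,0,0.12,0,0,0,0.01]
  ]
}}

```text
clock: 28.88
tool_pos: [0.4294, -0.3652, 0.1089]
orientation: [0.002, 0.994, -0.106, 0.002]
wrist_force: [0.6, -0.6, -0.4]
opening: 0.266
```

```bash
python3 look.py 24 wrist scene
```

```text
t 28.875 tcp [ 0.4294 -0.3652  0.1089] jaw 77.83665763874146 op 0.2656264489496187 F [ 0.6 -0.6 -0.4]
```

View pics/wrist24.png

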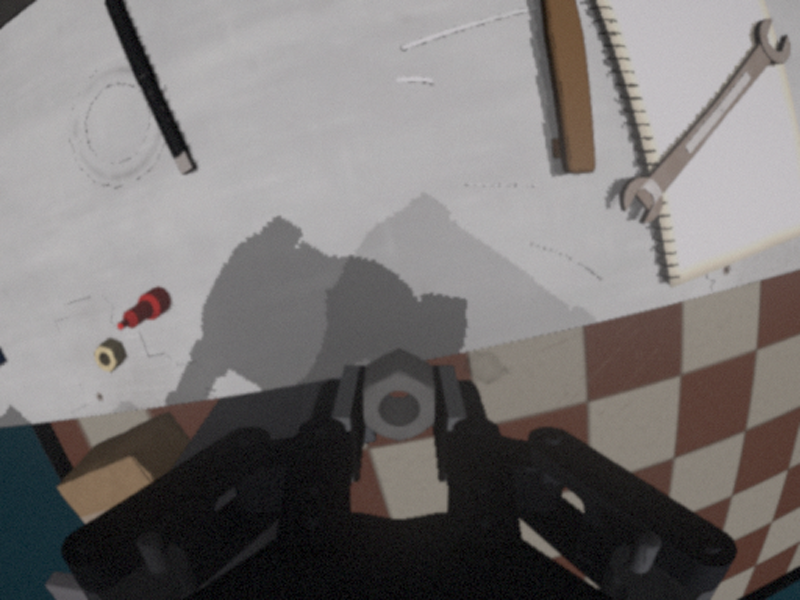

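The nut is held flat at (400,405), gripped at 22.7 mm. Moving to the dish with the jaws turned diagonally, clear of the nozzle and the stub.

Request:
{"op": "carry_out", "data": {
  "steps": [
    [0.006,0.05,0.01,0,0,1.7,0.01],
    [0.012,0.1,0.01,0,0,3.4,0.01],
    [0.017,0.15,0.01,0,0,5.1,0.01],
    [0.023,0.2,0.01,0,0,6.8,0.01],
    [0.029,0.25,0.01,0,0,8.5,0.01]
  ]
}}

```text
clock: 29.6
tool_pos: [0.4564, -0.1121, 0.1145]
orientation: [-0.001, 0.965, 0.264, -0.001]
wrist_force: [0.5, -0.8, -0.7]
opening: 0.266
```

Request:
{"op": "carry_out", "data": {
  "steps": [
    [0.006,0.05,0,0,0,1.7,0.01],
    [0.012,0.1,0,0,0,3.4,0.01],
    [0.018,0.15,0,0,0,5.1,0.01],
    [0.023,0.209,0,0,0,5.1,0.01],
    [0.023,0.209,0,0,0,5.1,0.01]
  ]
}}

```text
clock: 30.22
tool_pos: [0.4793, 0.0985, 0.1144]
orientation: [-0.001, 0.883, 0.47, -0.001]
wrist_force: [0.3, -0.3, -0.8]
opening: 0.266
```

```bash
python3 look.py 25 wrist scene
```

```text
t 30.225 tcp [0.4793 0.0985 0.1144] jaw 146.09966923479882 op 0.26607608041663694 F [ 0.3 -0.3 -0.8]
```

View pics/wrist25.png

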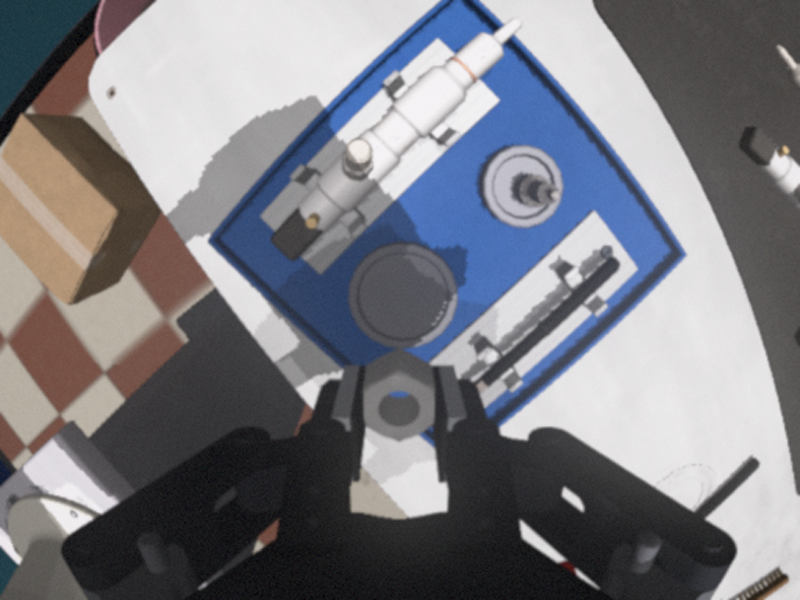

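View pics/scene25.png

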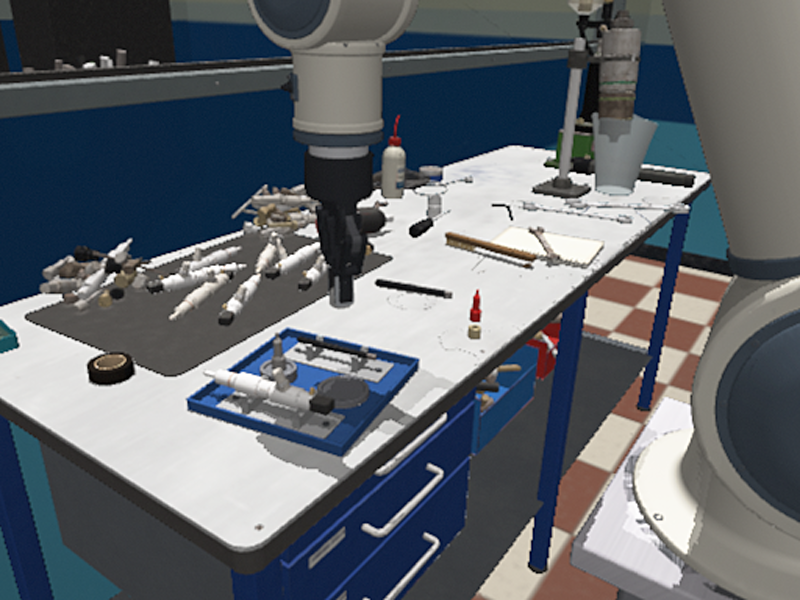

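Run:
```python
import numpy as np
from h import *
d=dict(np.load("wrist25.npz"))
P=lambda x,y,z:onplane(d,(x+.5)*.64-.5,(y+.5)*.64-.5,z,True).round(4)
print(np.mean([P(348,295,.013),P(457,293,.013),P(403,243,.013),P(403,347,.013)],0))
```

```text
[0.4794   0.096125 0.013   ]
```

Request:
{"op": "carry_out", "data": {
  "steps": [
    [0.0015,-0.003,-0.04,0,0,0,0.01],
    [0.0015,-0.003,-0.08,0,0,0,0.01],
    [0.0015,-0.003,-0.1,0,0,0,0.01],
    [0.0015,-0.003,-0.11,0,0,0,0.01],
    [0.0015,-0.003,-0.113,0,0,0,0.01]
  ]
}}

```text
clock: 30.95
tool_pos: [0.4814, 0.0914, 0.0021]
orientation: [-0.0, 0.884, 0.468, -0.0]
wrist_force: [0.1, -0.5, 0.2]
opening: 0.264
```

```bash
python3 look.py 26 wrist scene
```

```text
t 30.95 tcp [0.4814 0.0914 0.0021] jaw 145.7686630675562 op 0.2639679866657401 F [ 0.1 -0.5  0.2]
```

View pics/wrist26.png

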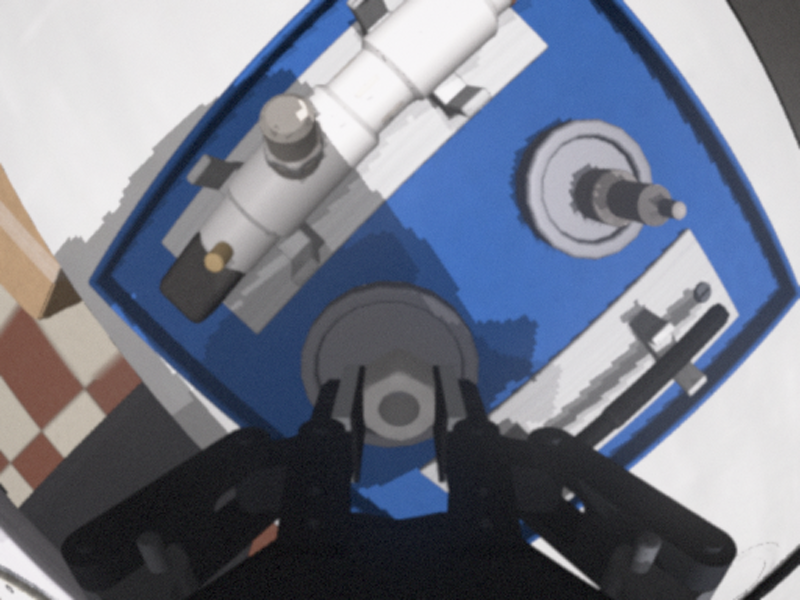

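Request:
{"op": "carry_out", "data": {
  "steps": [
    [-0.001,0.003,0,0,0,0,0.01],
    [-0.001,0.003,-0.004,0,0,0,0.01],
    [-0.001,0.003,-0.0065,0,0,0,0.01],
    [-0.001,0.003,-0.0065,0,0,0,0.01]
  ]
}}

```text
clock: 31.55
tool_pos: [0.4805, 0.0952, -0.0043]
orientation: [-0.0, 0.884, 0.468, -0.0]
wrist_force: [0.7, -0.8, -1.2]
opening: 0.268
```

Request:
{"op": "carry_out", "data": {
  "steps": [
    [0,0,-0.0015,0,0,0,0.01],
    [0,0,-0.0015,0,0,0,0.01]
  ]
}}

```text
clock: 31.8
tool_pos: [0.4806, 0.0952, -0.0049]
orientation: [0.0, 0.884, 0.468, 0.0]
wrist_force: [-4.4, 0.4, 21.1]
opening: 0.266
```

Request:
{"op": "carry_out", "data": {
  "steps": [
    [0,0,0,0,0,0,0.028],
    [0,0,0,0,0,0,0.034],
    [0,0,0,0,0,0,0.038],
    [0,0,0.005,0,0,0,0.038],
    [0,0,0.02,0,0,0,0.038]
  ]
}}

```text
clock: 32.42
tool_pos: [0.4802, 0.0951, 0.0147]
orientation: [-0.0, 0.884, 0.468, -0.001]
wrist_force: [0.4, -0.5, 0.5]
opening: 0.445
```

Request:
{"op": "carry_out", "data": {
  "steps": [
    [0,0,0.03,0,0,0,0.038],
    [0,0,0.08,0,0,0,0.038],
    [0,0,0.13,0,0,0,0.038],
    [0,0,0.15,0,0,0,0.038],
    [0,-0.02,0.15,0,0,0,0.038]
  ]
}}

```text
clock: 33.05
tool_pos: [0.4815, 0.0757, 0.1673]
orientation: [0.001, 0.883, 0.469, 0.002]
wrist_force: [-0.1, -0.4, -0.9]
opening: 0.449
```

```bash
python3 look.py 27 wrist scene top
```

```text
t 33.05 tcp [0.4815 0.0757 0.1673] jaw 145.91590471257626 op 0.4489586211392009 F [-0.1 -0.4 -0.9]
```

View pics/wrist27.png

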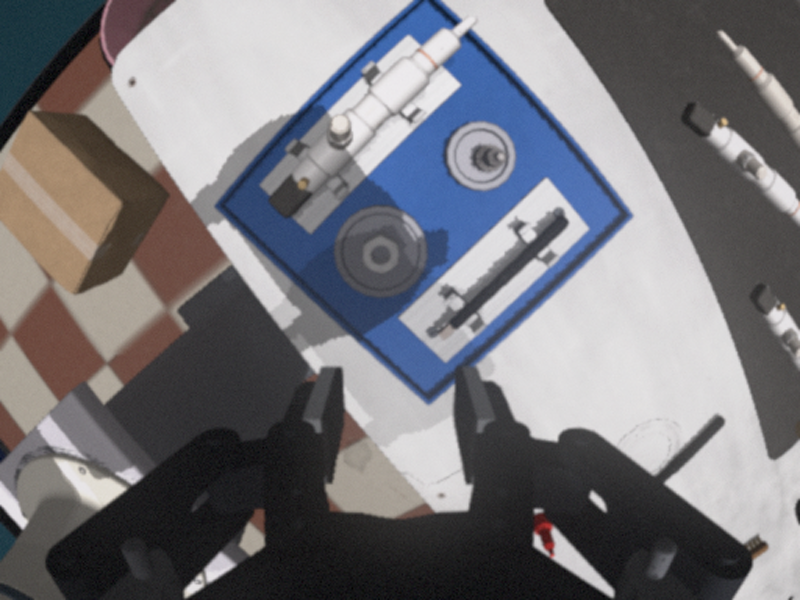

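View pics/scene27.png

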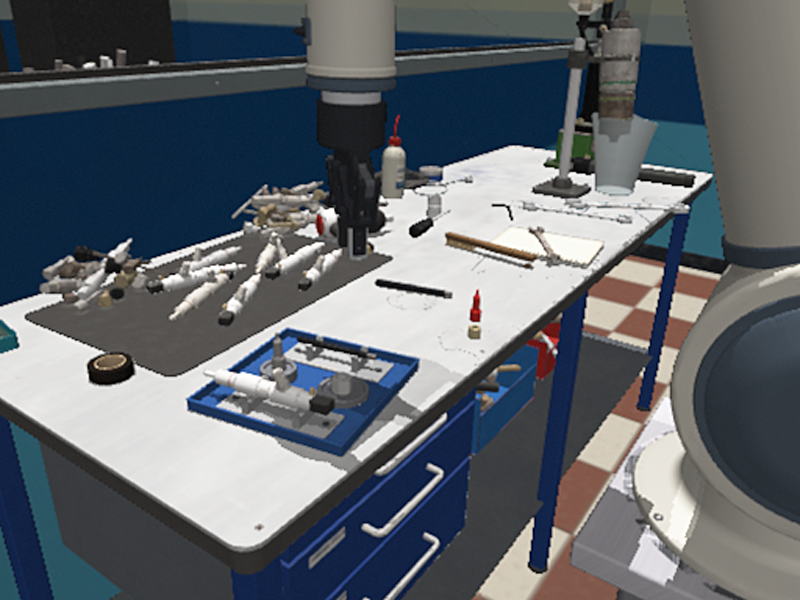

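All four parts look seated. I back the arm away to the side for a final unobstructed check.

Request:
{"op": "carry_out", "data": {
  "steps": [
    [-0.04,-0.3,0.03,0,0,0,0.038],
    [-0.04,-0.3,0.03,0,0,0,0.038],
    [-0.04,-0.3,0.03,0,0,0,0.038],
    [-0.04,-0.3,0.03,0,0,0,0.038],
    [-0.04,-0.3,0.03,0,0,0,0.038]
  ]
}}

```text
clock: 33.83
tool_pos: [0.4401, -0.2265, 0.1949]
orientation: [-0.0, 0.884, 0.468, 0.0]
wrist_force: [2.0, -0.7, -0.0]
opening: 0.449
```

Request:
{"op": "carry_out", "data": {
  "steps": [
    [-0.1,-0.25,0,0,0,0,0.038],
    [-0.1,-0.25,0,0,0,0,0.038],
    [-0.1,-0.25,0,0,0,0,0.038],
    [-0.1,-0.25,0,0,0,0,0.038],
    [-0.1,-0.25,0,0,0,0,0.038]
  ]
}}

```text
clock: 34.45
tool_pos: [0.3394, -0.4774, 0.1943]
orientation: [0.0, 0.884, 0.467, -0.0]
wrist_force: [-0.4, 0.6, 0.1]
opening: 0.446
```

```bash
python3 look.py 28 top
python3 - <<'E'
import numpy as np,cv2
d=dict(np.load("top28.npz"));f=d["frame"][:,:,::-1]
a=cv2.resize(f[110:240,110:240],None,fx=4.6,fy=4.6,interpolation=cv2.INTER_CUBIC);cv2.imwrite("pics/tray28.png",a)
b=cv2.resize(f[110:240,245:385],None,fx=4.6,fy=4.6,interpolation=cv2.INTER_CUBIC);cv2.imwrite("pics/parts28.png",b)
E
```

```text
t 34.45 tcp [ 0.3394 -0.4774  0.1943] jaw 145.6755320021732 op 0.44561966038299644 F [-0.4  0.6  0.1]
```

View pics/tray28.png

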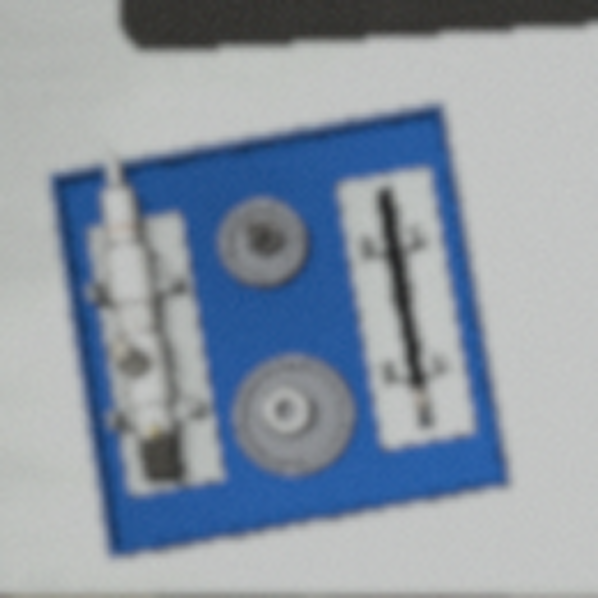

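View pics/parts28.png

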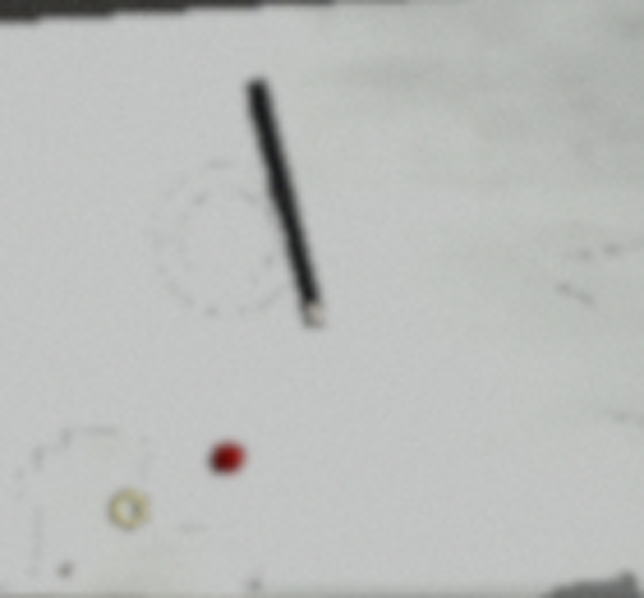

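Run:
```python
import numpy as np
from h import *
d=dict(np.load("top28.npz"))
T=lambda x,y,z:onplane(d,110+(x+.5)/4.6-.5,110+(y+.5)/4.6-.5,z)[:2]
a=np.array([np.cos(np.radians(10.8)),np.sin(np.radians(10.8))]);b=np.array([-a[1],a[0]])
def rep(n,m,s,e=None):
    q=m-np.array(s);print(n,"along",(q@a*1000).round(1),"across",(q@b*1000).round(1),"" if e is None else np.degrees(np.arctan2(e[1],e[0])).round(1)-10.8)
t,c=T(111,155,.0315),T(166,480,.0315);print(np.hypot(*(t-c)));rep("inj",c+(t-c)*75/181,(.5135,.1725),t-c)
t,c=T(384,188,.024),T(429,425,.024);print(np.hypot(*(t-c)));t2=T(421,395,.024);rep("slim",(t+c)/2,(.539,.0343),t-c)
rep("nozzle",T(265,238,.045),(.573,.1135));rep("nut",T(287,410,.029),(.481,.095))
```

```text
0.17879161954212622
inj along 3.2 across -1.1 0.3999999999999986
0.1316849863755729
slim along -0.1 across -2.3 0.7999999999999989
nozzle along -1.8 across -7.9 
nut along 1.0 across -0.8
```

The nozzle's across offset depends on the height I assumed, so I check it from its tip in two wrist views.

Run:
```python
import numpy as np,cv2
from h import *
for n,tip,rim in(("wrist26",(679,210),[(527,185),(651,185),(585,121),(585,258)]),("wrist27",(499,156),[(446,155),(515,155),(480,122),(480,190)])):
    d=dict(np.load(n+".npz"))
    P=lambda x,y,z:onplane(d,(x+.5)*.64-.5,(y+.5)*.64-.5,z,True).round(4)
    print(n,"tip",P(*tip,.069),"stand",np.mean([P(*q,.019) for q in rim],0).round(4))
    u,v=int(rim[0][0]*.64)-15,int(rim[2][1]*.64)-15
    cv2.imwrite(f"pics/noz_{n}.png",cv2.resize(d["frame"][v:v+110,u:u+120,::-1],(600,550),interpolation=cv2.INTER_CUBIC))
    print(u,v)
```

```text
wrist26 tip [0.5726 0.1116 0.069 ] stand [0.5714 0.1144 0.019 ]
322 62
wrist27 tip [0.5728 0.1112 0.069 ] stand [0.5721 0.1131 0.019 ]
270 63
```

View pics/noz_wrist26.png

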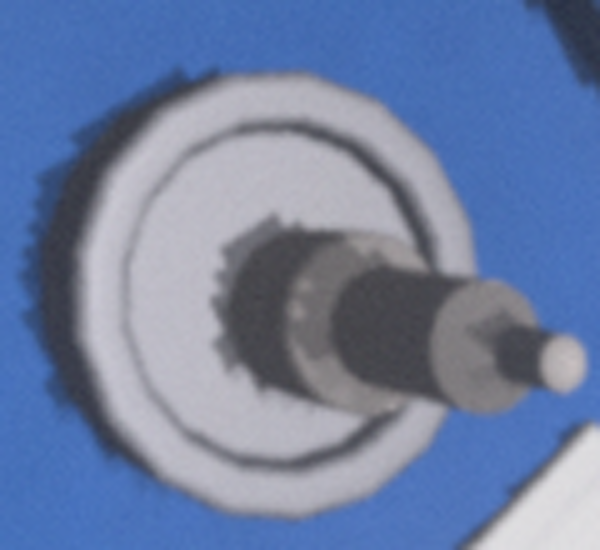

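The crop shows the nozzle standing in the recess. Its tip is at (0.5727, 0.1114) against the stand centre (0.572, 0.114), about 3 mm off, and it is upright. Handing in.

```bash
python3 -c "
from station import robot
print(robot.sign_off())"
```

```text
the job is handed in; nothing more can be done
None
```

I laid the injector in the wide forks, the slim reamer in the narrow forks and the large steel nut in the dish, and stood the nozzle tip up in the stand. I handed the job in at about 34.5 s; no verdict was reported.

**Final checks, measured from the camera pictures:**

| Part | Offset from its seat | Angle off |
|---|---|---|
| Injector | about 3 mm along, 1 mm across | 0.4° |
| Slim reamer | 0 mm along as measured (perhaps 5 mm), 2 mm across | 0.8° |
| Nozzle | about 3 mm | looks upright, tip above the stand centre |
| Large nut | about 1 mm | looks flat |

The thick reamer, the brass nut and the red nozzle appear in the same image places as at the start. I did not measure heights or speeds after placing, only saw the parts seated in the pictures.

**Checks that failed or disagreed:**
- **Fingertip position:** the fingertips are about 18–25 mm behind the reported TCP, not 17 mm ahead as described. My first injector grasp therefore closed above the body, touching nothing I could see. I measured the offset and worked with it from then on.
- **Bench contact:** when I regripped the slim reamer, the fingertips pressed on the bench at about 41 N for a moment. That is below the 120 N wrist limit, and the 40 N limit names the arm and gripper body rather than the fingertips. The nut met its dish at 21 N.
- **Grip widths:** the grips read smaller than stated, 7 mm on the reamer (10 mm stated) and 15 mm on the nozzle (18 mm stated). Both held.
- **Top view readings:** the top view first put the nozzle 8 mm off across; two closer wrist views gave 2–3 mm. The reamer's length there read 132 mm instead of 121 because I took the strip's screw as its end, so its true centre may be about 5 mm along, still within tolerance.

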